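# Load the tube tester's sliding tray and lock it home

## Robot

A 6-joint arm with a two-finger parallel gripper is mounted at the origin on the work surface. World frame = base frame: x ahead of the robot, y to its left, z up, the work surface at z = 0. Lengths are in m, angles in degrees, forces in N, time in s.
With the tool pointing down it reaches from about 0.4 to 0.825 m from the base axis. Payload 7 kg.
Tool frame: the origin (TCP) lies between the finger pads; the fingertips stand 19 mm ahead of it and the grasp point (between the pads) is the TCP (r.finger_overhang is the distance from the TCP to the fingertips, in m); z points along the fingers, y is the direction in which the jaws open and shut (so a half turn about z gives the same grasp; the last joint's range is limited). The gripper opens to 88 mm and grips with 3 to 60 N. Pads are 19 mm wide; open, the fingers measure 130 mm over their backs; the gripper's body (78 mm by 193 mm) begins 47 mm behind the grasp point.
Start: joints at [-60.384, 20.546, 0.682, 0, -70.136, -16.507], TCP at [0.153, -0.657, 0.246] pointing down, gripper open.
Joint ranges: [-176.03, 176.03], [-82.01, 121.73], [-58.28, 71.71], [-173.87, 95.51], [-174.79, -0.11], [-173.66, 173.66]. Speed limits (degrees/s): [136.94, 136.94, 172.46, 180, 180, 180].

## Interface

Orientations are given as [roll, pitch, yaw] about the fixed x, y, z axes, in that order (R = Rz(yaw) Ry(pitch) Rx(roll)).
In Python, from plant import r, optics gives the robot as it stands. The module is installed in compiled form; this text tells all that it offers.
- The arm moves only by the tool step_arm, never from a script. Its argument "increments" is a list of rows, each an object of numbers: "tx", "ty", "tz": the shift along the world's x, y, z in mm; "ax", "ay", "az": the turn, a rotation vector about the world's x, y, z in degrees; "claw": the gripper command: -1 is shut, 1 is fully open, values between are in proportion. In form: [{"tx": .., "ty": .., "tz": .., "ax": .., "ay": .., "az": .., "claw": ..}, ...]. A call has 1 to 12 rows; each row shifts and turns the commanded pose from where the row before left it; what a row does not reach is not made up. A row lasts 1/10 s, in which the tool goes at most 50 mm and 8.59 degrees, less where a joint would pass 70% of its speed; a pose out of reach is approached as far as the arm can. A call with a gripper value outside its range is refused whole. The fingers move at their own pace and stop on an object; "newtons" is the grip in N (left out, the last holds). Time passes only in rows, so rows that do not move let the fingers close. It gives the time, the measured TCP pose, the force and the opening at its end, in the units of the state.
- r.get_state(): the state, without advancing time (a new reading comes with each control period).
- optics.capture(name): name is "scene" or "top" or "wrist"; returns a dict with "image" (420x560x3 uint8, blue, green, red), "depth" (420x560 float32, m along the optical axis (not along the pixel's ray), 0 where there is no reading), "fx", "fy", "cx", "cy" (pixels), "R" (3x3) and "t" (3): a world point X has camera coordinates R X + t. Camera axes: x right, y down, z forward; pixel columns grow to the right and rows downward; lengths in m; the calibration is good to about 2 mm. A picture is of the moment at which its call begins.
- r.close_job(): hands the job in, once; it reports no verdict.
The state is a dict: "time_s": time; "joints": joint angles; "qd": joint speeds; "joint_torque": joint torques, N m; "tcp_pos": TCP position; "eef_rot": TCP orientation; "contact_force": force on the tool from outside, world axes, zero at the start; "moment": the same for the moment, N m; "gripper_width": finger opening in m.
Only numpy, scipy, OpenCV 4.12 (cv2) and the standard library are available. Lean on these libraries where they do the work, as an engineer would, in place of code of your own. Each camera call takes 0.05 s, during which the arm holds its last target. There are 200 camera calls.

## Task

Lay every glass tube from the wooden rack in the tester's sliding tray, one to a cradle with its brown base towards the black contact block, and press the hinged contact cover down until its catches hold it shut. Lift the spring pin by its T-grip and turn it into its rest notch so that it stays up by itself, slide the tray fully home into the tester while the pin is parked, turn the pin back so that it drops and locks the tray, then press the red button and let it go. Leave the canister, the chrome knob and the screwdriver where they are.

Things in the scene. Friction and masses are not known exactly. Their poses are not given: they have to be found in the camera images.
- tube1_mid (a point): a glass tube with a brown base, lying on its side; this point is on its axis at mid-length. Its own x axis runs along the tube towards the brown base end. 120 mm long without the pins, 40 mm diameter all along (brown base the last 38 mm, then clear glass), 11 mm of brass pins beyond the base; 90 g. One of the three tubes may be absent (the state then gives None).
- tube1_base (a point): the middle of the brown base of tube1, on the axis 41 mm from mid-length
- tube2_mid (a point): a glass tube with a brown base, lying on its side; this point is on its axis at mid-length. Its own x axis runs along the tube towards the brown base end. 120 mm long without the pins, 40 mm diameter all along (brown base the last 38 mm, then clear glass), 11 mm of brass pins beyond the base; 90 g. One of the three tubes may be absent (the state then gives None).
- tube2_base (a point): the middle of the brown base of tube2, on the axis 41 mm from mid-length
- tube3_mid (a point): a glass tube with a brown base, lying on its side; this point is on its axis at mid-length. Its own x axis runs along the tube towards the brown base end. 120 mm long without the pins, 40 mm diameter all along (brown base the last 38 mm, then clear glass), 11 mm of brass pins beyond the base; 90 g. One of the three tubes may be absent (the state then gives None).
- tube3_base (a point): the middle of the brown base of tube3, on the axis 41 mm from mid-length
- rack: fixed light wooden rack, 110 x 224 mm, its origin under its centre; base plate 12 mm thick with three pairs of V rests 70 mm apart along its y axis; the tubes start in them along the rack's x axis, brown base to +x, tube axis 42 mm above the counter. Fingers have room beside the middle of a tube, between the two V rests (38 mm before and 40 mm behind its mid-point, each 12 mm thick).
- tester: fixed grey steel tester; origin on the counter under the centre of the tray when the tray is fully out. Its y axis is the direction in which the tray slides in, its x axis points away from the robot. Cabinet: x -145 to 150 mm, y 135 to 385 mm; a low hood 106 mm high over the mouth of the bay (y 135 to 200 mm), 140 mm high behind it; the bay opens towards -y (clear height 100 mm). Spring pin bracket in front of the tray, at x -95 mm, y 75 mm.
- tray (a joint): slide of the aluminium tray, m: 0 fully out (as it starts, locked by the spring pin), 0.24 fully home in the bay; friction about 2 N. It only moves while the pin is lifted at least 10 mm.
- tray_tab (a point): middle of the upright pull tab at the tray's outer (-y) end: 12 mm thick along the tray's y, 60 mm wide along x, top 16 mm above this point; room for a finger on both sides
- cradle1 (a point): where the mid-point of a laid tube belongs (moves with the tray); its x axis points to the black contact block, 78 mm behind. Two 45 degree V rests (38 mm before, 40 mm behind the point, 12 mm thick, open 48 mm at the top, 4 mm below the tube's axis) centre the tube; tray floor 30 mm below, cradles 70 mm apart, stop lip 65 mm before the point, up to 8 mm below the axis
- cradle2 (a point): where the mid-point of a laid tube belongs (moves with the tray); its x axis points to the black contact block, 78 mm behind. Two 45 degree V rests (38 mm before, 40 mm behind the point, 12 mm thick, open 48 mm at the top, 4 mm below the tube's axis) centre the tube; tray floor 30 mm below, cradles 70 mm apart, stop lip 65 mm before the point, up to 8 mm below the axis
- cradle3 (a point): where the mid-point of a laid tube belongs (moves with the tray); its x axis points to the black contact block, 78 mm behind. Two 45 degree V rests (38 mm before, 40 mm behind the point, 12 mm thick, open 48 mm at the top, 4 mm below the tube's axis) centre the tube; tray floor 30 mm below, cradles 70 mm apart, stop lip 65 mm before the point, up to 8 mm below the axis
- cover (a joint): hinge of the contact cover, rad: 0 shut and held by the two ball catches; it starts standing open at 1.5 to 1.8; a stiff hinge holds it at any angle (about 1.5 N at the bar moves it). At about 0.2 it meets the catches: it takes 10 to 15 N at the bar to snap it past them to 0.
- cover_hinge (a point): middle of the cover's hinge line, at the rear (+x) edge of the tray; the hinge line runs along the tray's y axis; moves with the tray
- cover_bar (a point): middle of the outer face of the black press bar along the cover's free edge, 58 mm from the hinge line; bar 12 mm wide, 10 mm thick, 188 mm long. The cover is a clear plate of 64 x 188 mm, 5 mm thick; it swings from upright forward (-x) and down over the tube bases. This face looks up when shut and to the rear (+x) when open.
- pin_knob (a point): middle of the black T-grip of the spring pin: a bar 46 mm long along its own x axis, 13 mm thick, 24 mm tall, 88 mm above the counter when the pin is down; it turns and rises with the pin. The steel sleeve beneath ends 26 mm below this point.
- spring_pin (a joint): lift of the spring pin, m: 0 down in a hole of the tray (tray locked), spring pushes it down with 8 N there and 14 N at full lift; 0.010 riding on the tray between its two holes; it must be lifted at least 0.015 to turn; about 0.0115 when resting in its notch; stop at 0.018
- pin_turn (a joint): turn of the spring pin, rad, counter-clockwise from above: 0 down in its slot, rest notch at 1.22 (70 degrees), which is 3 mm deep and about 0.1 rad wide to each side; it can turn only while lifted
- test_button (a joint): travel of the red push button, m: 0 out, 0.006 fully pressed (about 6 N)
- test_button_top (a point): centre of the top of the red button (32 mm diameter) on the roof of the tester, about 160 mm above the counter; press down
- canister: bystander: clear acrylic screw-top canister of rubber bumpers, 88 mm diameter, 120 mm high, origin under its centre
- chrome_knob: bystander: loose chrome knob, 48 mm diameter, 30 mm high
- driver: bystander: screwdriver lying on the counter, 190 mm
Mind the look-alikes: they are no part of the job. Leave any purple look-alike of the part that bears tube3_mid alone.

How it is judged:
By the outcome, as a careful person would: the job done as asked, in the order asked, and still so for the second after the job is handed in, with the robot touching nothing.
Of tube1, tube2, tube3 only 2 to 3 are there at a start; the rules pass over those that are not, and their reading is None.
At some moment in a run one of tube1, tube2, tube3 may be knocked a few centimetres aside while the robot is not near it.
Once in a run the grip may slacken for a moment while it holds something.
It also fails if it takes over 200 s, if anything falls off the work surface, if the arm or the gripper's body presses on something with over 40 N, if the wrist force passes 120 N, or if a joint passes its speed limit or range.

## Working session

There is one attempt and no reset: what is moved stays moved. The work goes in short steps, Python scripts to look and compute and a tool call to move; the robot and the scene stay as the last step left them, time stands still between calls to the robot, and variables do not carry over. Pictures are saved under pics/ and viewed, about 12 in all and at most 16, crops included, and the job is handed in when it is done.

Besides the shell and the picture viewer there is one more tool, called after "Request:" as name([rows], argument=value, ...), one row to a line, values as JSON. step_arm: Moves the arm, as the interface text tells. Its arguments: {"type":"object","properties":{"increments":{"type":"array","items":{"type":"object","properties":{"tx":{"type":"number"},"ty":{"type":"number"},"tz":{"type":"number"},"ax":{"type":"number"},"ay":{"type":"number"},"az":{"type":"number"},"claw":{"type":"number"}}}},"newtons":{"type":"number"}},"required":["increments"]}

```bash
mkdir -p pics; cat > h.py <<'E'
import numpy as np, cv2
from plant import r, optics
def cap(n,save=None):
    c=optics.capture(n)
    if save: cv2.imwrite('pics/'+save,c['image'])
    return c
def cloud(c):
    d=c['depth']; v,u=np.mgrid[:d.shape[0],:d.shape[1]]
    P=np.stack([(u-c['cx'])/c['fx']*d,(v-c['cy'])/c['fy']*d,d],-1)
    W=(P-np.array(c['t']))@np.array(c['R'])
    W[d==0]=np.nan
    return W
def proj(c,X):
    p=np.array(c['R'])@np.array(X)+np.array(c['t']); return c['fx']*p[0]/p[2]+c['cx'],c['fy']*p[1]/p[2]+c['cy']
def st():
    s=r.get_state(); print({k:np.round(s[k],4).tolist() for k in ('time_s','joints','tcp_pos','eef_rot','contact_force','gripper_width')})
E
python3 - <<'E'
from h import *
import pickle
st()
a=cap('scene');b=cap('top')
pickle.dump((a,b),open('ab.pkl','wb'))
cv2.imwrite('pics/a.png',cv2.resize(a['image'],(800,600)));cv2.imwrite('pics/b.png',cv2.resize(b['image'],(800,600)))
for c in(a,b): print(c['fx'],c['cx'],c['cy'],np.round(c['R'],3).tolist(),c['t'])
E
```

```text
{'time_s': 0.0, 'joints': [-60.3837, 20.5895, 0.6342, -0.0191, -70.1352, -16.5074], 'tcp_pos': [0.153, -0.657, 0.2446], 'eef_rot': [179.9081, -0.0085, -166.8976], 'contact_force': [0.4693, 0.3368, -0.2486], 'gripper_width': 0.0877}
401.5319946171055 273.2634129223575 203.44077952747347 [[0.205, 0.979, -0.014], [0.802, -0.176, -0.571], [-0.561, 0.106, -0.821]] [ 0.02034665 -0.37958658  1.46923549]
539.9927093688376 277.33761620357916 216.3062245229585 [[0.01, -1.0, -0.004], [-0.994, -0.01, -0.112], [0.111, 0.005, -0.994]] [-0.14753473  0.52881176  1.48518147]
```

View pics/a.png

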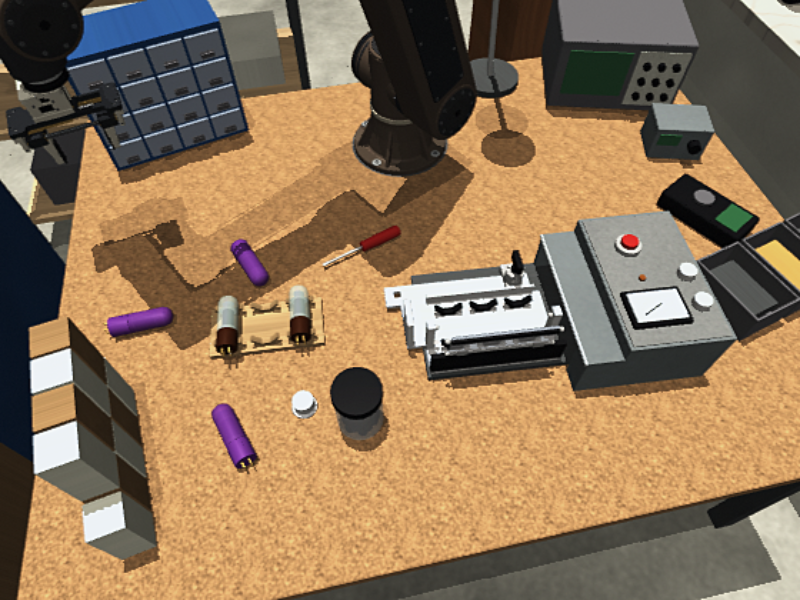

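View pics/b.png

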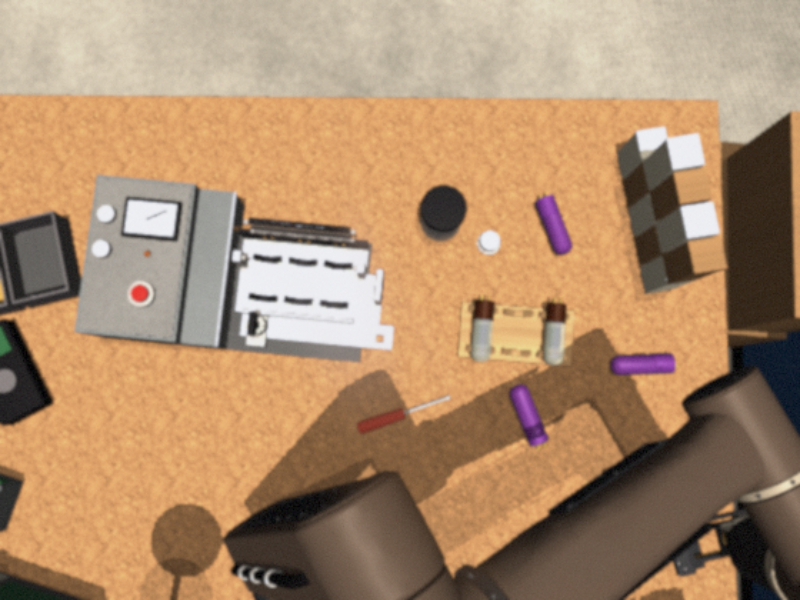

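Scene view: two tubes in the rack's outer rests (228,325) and (300,313), the middle place is empty; the purple decoys are off the rack. Tester at right, with the pin at (517,262), the button at (629,242) and the cover standing open at the rear. Next I measure these.

```bash
python3 - <<'E'
from h import *
import pickle
a,b=pickle.load(open('ab.pkl','rb'))
A=cloud(a);B=cloud(b)
def at(W,u,v): 
    u=int(u*.7);v=int(v*.7); return np.round(np.nanmedian(W[v-1:v+2,u-1:u+2].reshape(-1,3),0),4)
for n,u,v in [('tL glass',481,345),('tL base',483,312),('tR glass',553,345),('tR base',555,315),('button',140,293),('cab TL',100,182),('hood R top',234,196),('hood R bot',222,342),('cab BL',82,328),('tab',379,286),('plate corner',386,336),('pin',257,325),('cover bar',300,228),('cover r',350,236)]: print('top',n,at(B,u,v))
for n,u,v in [('tL glass',300,300),('tL base',302,325),('tR glass',227,310),('tR base',229,338),('button',629,242),('pin',517,262),('tab',411,330),('V',447,309),('bar',500,360)]: print('scene',n,at(A,u,v))
# tubes: points z>0.05 in rack region
for W,n in((A,'A'),(B,'B')):
  P=W.reshape(-1,3); 
  for lo,hi in ((-.36,-.29),(-.235,-.145)):
    m=(P[:,2]>.052)&(P[:,2]<.07)&(P[:,0]>.4)&(P[:,0]<.7)&(P[:,1]>-.42)&(P[:,1]<-.1)
  Q=P[m]; print(n,len(Q)); 
  for y0 in np.arange(-.42,-.1,.02):
    q=Q[(Q[:,1]>=y0)&(Q[:,1]<y0+.02)]
    if len(q)>5: print(round(y0,2),len(q),q.min(0).round(3),q.max(0).round(3))
E
```

```text
top tL glass [ 0.4607 -0.3037  0.0586]
top tL base [ 0.5238 -0.3092  0.0591]
top tR glass [ 0.4618 -0.4425  0.0604]
top tR base [ 0.5194 -0.4461  0.0606]
top button [0.5404 0.3172 0.1617]
top cab TL [0.7506 0.4098 0.1407]
top hood R top [0.7349 0.1688 0.1042]
top hood R bot [0.4644 0.2018 0.0151]
top cab BL [0.4791 0.4293 0.1406]
top tab [ 0.5661 -0.109   0.0991]
top plate corner [ 0.4782 -0.1221  0.0197]
top pin [0.4928 0.123  0.0804]
top cover bar [0.6688 0.0359 0.1353]
top cover r [ 0.658  -0.0524  0.1142]
scene tL glass [ 0.4742 -0.2996  0.0616]
scene tL base [ 0.5298 -0.3036  0.0604]
scene tR glass [ 0.4659 -0.4433  0.0601]
scene tR base [ 0.5272 -0.441   0.0601]
scene button [0.5453 0.3184 0.1626]
scene pin [0.4986 0.1271 0.0968]
scene tab [ 0.5977 -0.108   0.0868]
scene V [ 0.5347 -0.0194  0.0288]
scene bar [0.6705 0.0476 0.0411]
A 423
-0.34 29 [ 0.484 -0.326  0.052] [ 0.546 -0.32   0.061]
-0.32 245 [ 0.433 -0.32   0.052] [ 0.55  -0.3    0.066]
-0.3 127 [ 0.437 -0.3    0.052] [ 0.547 -0.287  0.064]
-0.12 22 [ 0.557 -0.113  0.053] [ 0.599 -0.102  0.069]
B 535
-0.34 77 [ 0.439 -0.329  0.052] [ 0.555 -0.32   0.065]
-0.32 314 [ 0.428 -0.32   0.052] [ 0.549 -0.3    0.069]
-0.3 100 [ 0.431 -0.299  0.052] [ 0.546 -0.29   0.063]
-0.26 7 [ 0.674 -0.259  0.057] [ 0.684 -0.243  0.065]
-0.24 12 [ 0.671 -0.24   0.052] [ 0.674 -0.221  0.07 ]
-0.22 9 [ 0.673 -0.218  0.053] [ 0.684 -0.201  0.07 ]
-0.2 7 [ 0.686 -0.198  0.054] [ 0.699 -0.19   0.068]
-0.12 7 [ 0.539 -0.116  0.052] [ 0.594 -0.106  0.063]
```

```bash
python3 - <<'E'
from h import *
import pickle
a,b=pickle.load(open('ab.pkl','rb'))
for c,n in((a,'A'),(b,'B')):
  P=cloud(c).reshape(-1,3)
  def sel(x0,x1,y0,y1,z0,z1): return P[(P[:,0]>x0)&(P[:,0]<x1)&(P[:,1]>y0)&(P[:,1]<y1)&(P[:,2]>z0)&(P[:,2]<z1)]
  def rect(q): 
    q=q.astype(np.float32); rr=cv2.minAreaRect(q[:,:2]*1000); return np.round(cv2.boxPoints(rr)).tolist(),round(rr[2],2),len(q)
  print(n,'roof',rect(sel(.35,.85,.15,.5,.134,.146)))
  print(n,'hood',rect(sel(.35,.85,.1,.3,.100,.110)))
  for y0,y1 in((-.35,-.27),(-.48,-.41)):
    q=sel(.4,.58,y0,y1,.050,.07); vx,vy,x0,yy=cv2.fitLine(q[:,:2].astype(np.float32),cv2.DIST_HUBER,0,.01,.01).ravel()
    print(n,'tube yaw',np.degrees(np.arctan(vy/vx)),'pt',x0,yy,'x',np.percentile(q[:,0],[1,99]),'yatx.49',yy+(.49-x0)*vy/vx,len(q))
  q=sel(.5,.64,-.14,-.07,.06,.12); print('tab',rect(q),q[:,2].max())
  q=sel(.45,.54,.09,.16,.085,.11); print('pin',q.mean(0),rect(q),q[:,2].max())
  q=sel(.5,.58,.28,.36,.152,.17);print('btn',np.median(q,0),rect(q))
  q=sel(.62,.75,-.1,.16,.08,.16);print('cover',rect(q),q[:,2].max())
  q=sel(.3,.43,-.42,-.2,.025,.06);print('purple',q.mean(0),len(q))
E
```

```text
A roof ([[452.0, 261.0], [751.0, 233.0], [768.0, 421.0], [469.0, 449.0]], 84.7, 5148)
A hood ([[441.0, 260.0], [464.0, 75.0], [778.0, 114.0], [755.0, 300.0]], 7.14, 2655)
A tube yaw -4.0641546 pt 0.49698594 -0.30564246 x [0.4356962  0.55229773] yatx.49 -0.3051461 441
A tube yaw -4.2328753 pt 0.47796178 -0.44202873 x [0.4312543 0.5437546] yatx.49 -0.4429197 456
tab ([[538.0, -108.0], [609.0, -114.0], [613.0, -71.0], [542.0, -64.0]], 85.01, 189) 0.10198017407506295
pin [0.49810522 0.13072929 0.09643754] ([[472.0, 128.0], [519.0, 123.0], [520.0, 137.0], [473.0, 141.0]], 84.58, 90) 0.1035865971814445
btn [0.54542866 0.31891175 0.16054173] ([[516.0, 318.0], [539.0, 291.0], [573.0, 320.0], [550.0, 348.0]], 40.76, 144)
cover ([[619.0, 159.0], [659.0, -63.0], [720.0, -52.0], [681.0, 170.0]], 10.04, 929) 0.14372561430074263
purple [ 0.34504552 -0.39057311  0.03484946] 307
B roof ([[455.0, 256.0], [750.0, 231.0], [766.0, 419.0], [470.0, 444.0]], 85.18, 5967)
B hood ([[429.0, 133.0], [727.0, 79.0], [755.0, 232.0], [457.0, 286.0]], 79.7, 2642)
B tube yaw -3.4798694 pt 0.4895195 -0.308742 x [0.4306954 0.5461533] yatx.49 -0.3087712 530
B tube yaw -3.8863382 pt 0.48605084 -0.44817194 x [0.42671899 0.54239677] yatx.49 -0.44844022 525
tab ([[538.0, -111.0], [608.0, -118.0], [612.0, -71.0], [542.0, -65.0]], 84.97, 156) 0.10434314706164931
pin [0.49371551 0.12812597 0.09795961] ([[471.0, 124.0], [515.0, 120.0], [516.0, 134.0], [473.0, 138.0]], 84.55, 93) 0.10587226061273083
btn [0.53862611 0.31863304 0.15822476] ([[509.0, 321.0], [542.0, 289.0], [572.0, 320.0], [539.0, 352.0]], 46.06, 186)
cover ([[619.0, 159.0], [656.0, -65.0], [716.0, -56.0], [680.0, 169.0]], 9.2, 755) 0.14892069597936278
purple [ 0.34247324 -0.39191857  0.0356407 ] 400
```

Request:
step_arm([
  {"tx":34,"ty":28,"tz":2,"az":-1.7},
  {"tx":34,"ty":28,"tz":2,"az":-1.7},
  {"tx":34,"ty":28,"tz":2,"az":-1.7},
  {"tx":34,"ty":28,"tz":2,"az":-1.7},
  {"tx":34,"ty":28,"tz":2,"az":-1.7},
  {"tx":34,"ty":28,"tz":2,"az":-1.7},
  {"tx":34,"ty":28,"tz":2,"az":-1.7},
  {"tx":34,"ty":28,"tz":2,"az":-1.7},
  {"tx":34,"ty":28,"tz":2,"az":-1.7},
  {"tx":31,"ty":28,"tz":2,"az":-1.7},
  {"claw":0.6},
  {"claw":0.3},
], newtons=15)

```text
$.increments[0]: bad value
```

```bash
python3 - <<'E'
from h import *
import pickle
st(); c=cap('wrist'); pickle.dump(c,open('w1.pkl','wb'))
cv2.imwrite('pics/w1.png',c['image'])
print(np.round(c['R'],3).tolist(),c['t'],c['fx'])
P=cloud(c).reshape(-1,3)
for y0,y1 in((-.35,-.26),(-.49,-.40)):
    q=P[(P[:,0]>.38)&(P[:,0]<.6)&(P[:,1]>y0)&(P[:,1]<y1)&(P[:,2]>.050)&(P[:,2]<.07)]
    if len(q)<20: print(len(q)); continue
    vx,vy,x0,yy=cv2.fitLine(q[:,:2].astype(np.float32),cv2.DIST_HUBER,0,.01,.01).ravel()
    print('yaw',np.degrees(np.arctan(vy/vx)),'pt',x0,yy,'x',np.percentile(q[:,0],[1,99]),'z',np.percentile(q[:,2],98),len(q))
E
```

```text
{'time_s': 0.1, 'joints': [-60.3838, 20.5877, 0.641, -0.017, -70.1371, -16.5071], 'tcp_pos': [0.153, -0.657, 0.2447], 'eef_rot': [179.9151, -0.0085, -166.8967], 'contact_force': [0.3725, -0.5215, -0.9596], 'gripper_width': 0.0874}
[[-0.227, 0.974, 0.002], [0.931, 0.217, 0.293], [0.285, 0.068, -0.956]] [ 0.67460697 -0.03635852  0.3911311 ] 305.0613412802263
0
0
```

View pics/w1.png

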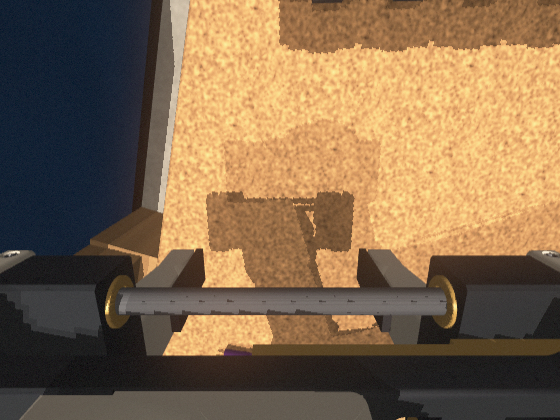

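The refusal probably means every key is needed in a row. This wrist view shows the fingers at the bottom and only bare counter.

Request:
step_arm([
  {"tx":34,"ty":28,"tz":2,"ax":0,"ay":0,"az":-1.7,"claw":0.3},
  {"tx":34,"ty":28,"tz":2,"ax":0,"ay":0,"az":-1.7,"claw":0.3},
  {"tx":34,"ty":28,"tz":2,"ax":0,"ay":0,"az":-1.7,"claw":0.3},
  {"tx":34,"ty":28,"tz":2,"ax":0,"ay":0,"az":-1.7,"claw":0.3},
  {"tx":34,"ty":28,"tz":2,"ax":0,"ay":0,"az":-1.7,"claw":0.3},
  {"tx":34,"ty":28,"tz":2,"ax":0,"ay":0,"az":-1.7,"claw":0.3},
  {"tx":34,"ty":28,"tz":2,"ax":0,"ay":0,"az":-1.7,"claw":0.3},
  {"tx":34,"ty":28,"tz":2,"ax":0,"ay":0,"az":-1.7,"claw":0.3},
  {"tx":30,"ty":28,"tz":2,"ax":0,"ay":0,"az":-1.7,"claw":0.3},
  {"tx":0,"ty":28,"tz":2,"ax":0,"ay":0,"az":-1.7,"claw":0.3},
  {"tx":0,"ty":0,"tz":0,"ax":0,"ay":0,"az":0,"claw":0.3},
], newtons=15)

```text
time_s: 1.25
tcp_pos: [0.4559, -0.3746, 0.2657]
eef_rot: [180.0, 0.0, 176.2]
contact_force: [-0.0, -0.5, 0.1]
gripper_width: 0.0571
```

```bash
cat > tubes.py <<'E'
from h import *
st(); c=cap('wrist','w2.png')
P=cloud(c).reshape(-1,3)
for y0,y1 in((-.35,-.26),(-.49,-.40)):
    q=P[(P[:,0]>.38)&(P[:,0]<.6)&(P[:,1]>y0)&(P[:,1]<y1)&(P[:,2]>.050)&(P[:,2]<.07)]
    if len(q)<20: print(len(q)); continue
    vx,vy,x0,yy=cv2.fitLine(q[:,:2].astype(np.float32),cv2.DIST_HUBER,0,.01,.01).ravel()
    print('yaw',np.degrees(np.arctan(vy/vx)),'pt',x0,yy,'x',np.percentile(q[:,0],[1,99]),'z',np.percentile(q[:,2],98),'y at .488',yy+(.488-x0)*vy/vx,len(q))
E
python3 tubes.py
```

```text
{'time_s': 1.25, 'joints': [-20.4628, 11.9016, -8.6351, -0.0411, -69.4709, -73.2939], 'tcp_pos': [0.4559, -0.3746, 0.2657], 'eef_rot': [179.961, 0.0037, 176.2289], 'contact_force': [-0.0173, -0.49, 0.0996], 'gripper_width': 0.0571}
yaw -5.732754 pt 0.48282647 -0.3096121 x [0.43012946 0.54152919] z 0.061430167068667225 y at .488 -0.31013146 2475
yaw -0.9901133 pt 0.49416536 -0.44539845 x [0.42581071 0.53807478] z 0.0614846607966024 y at .488 -0.4452919 2360
```

View pics/w2.png

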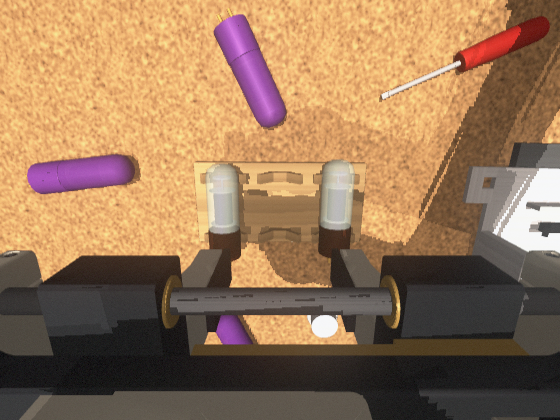

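Both tubes are in the rack, glass towards the robot. Next, a close look at the empty tray.

Request:
step_arm([
  {"tx":12,"ty":42,"tz":0,"ax":0,"ay":0,"az":0,"claw":0.3},
  {"tx":12,"ty":42,"tz":0,"ax":0,"ay":0,"az":0,"claw":0.3},
  {"tx":12,"ty":42,"tz":0,"ax":0,"ay":0,"az":0,"claw":0.3},
  {"tx":12,"ty":42,"tz":0,"ax":0,"ay":0,"az":0,"claw":0.3},
  {"tx":12,"ty":42,"tz":0,"ax":0,"ay":0,"az":0,"claw":0.3},
  {"tx":12,"ty":42,"tz":0,"ax":0,"ay":0,"az":0,"claw":0.3},
  {"tx":12,"ty":42,"tz":0,"ax":0,"ay":0,"az":0,"claw":0.3},
  {"tx":12,"ty":42,"tz":0,"ax":0,"ay":0,"az":0,"claw":0.3},
  {"tx":10,"ty":40,"tz":0,"ax":0,"ay":0,"az":-1.2,"claw":0.3},
  {"tx":0,"ty":0,"tz":0,"ax":0,"ay":0,"az":0,"claw":0.3},
])

```text
time_s: 2.3
tcp_pos: [0.5623, 0.0016, 0.2651]
eef_rot: [180.0, -0.0, 175.0]
contact_force: [-1.4, 0.5, 0.0]
gripper_width: 0.0568
```

```bash
python3 - <<'E'
from h import *
import pickle
st(); c=cap('wrist','w3.png'); pickle.dump(c,open('w3.pkl','wb'))
E
```

```text
{'time_s': 2.3, 'joints': [20.1022, 9.2442, -12.0545, -0.0115, -68.6982, -115.0513], 'tcp_pos': [0.5623, 0.0016, 0.2651], 'eef_rot': [179.989, -0.0018, 175.0467], 'contact_force': [-1.4277, 0.5348, 0.0165], 'gripper_width': 0.0568}
```

View pics/w3.png

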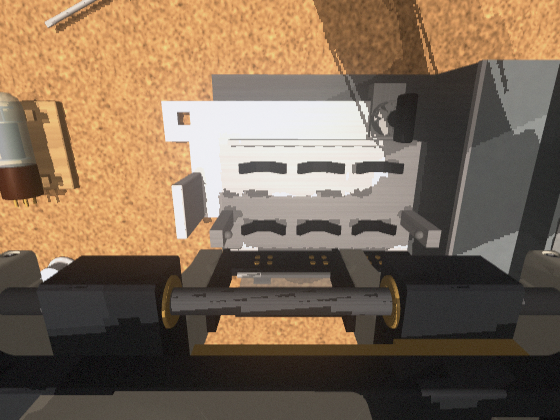

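```bash
python3 - <<'E'
from h import *
import pickle
a,b=pickle.load(open('ab.pkl','rb')); c=pickle.load(open('w3.pkl','rb'))
th=np.radians(-5); R=np.array([[np.cos(th),-np.sin(th)],[np.sin(th),np.cos(th)]]);o=np.array([.582,.048])
for n,W in(('A',cloud(a)),('B',cloud(b)),('W',cloud(c))):
  P=W.reshape(-1,3); P=P[~np.isnan(P[:,0])]; T=np.c_[(P[:,:2]-o)@R,P[:,2]]*1000
  T=T[(abs(T[:,0])<150)&(abs(T[:,1])<150)]
  print(n,'zprofile by x (max z, median z), |y|<20')
  q=T[abs(T[:,1])<15]
  print([(x,int(np.median(q[(q[:,0]>=x)&(q[:,0]<x+6),2])),int(np.percentile(q[(q[:,0]>=x)&(q[:,0]<x+6),2],97))) for x in range(-110,120,6) if ((q[:,0]>=x)&(q[:,0]<x+6)).sum()>2])
  if n=='W':
    for (u,v) in [(262,168),(321,168),(380,168),(264,230),(320,229),(374,228),(183,118),(402,118),(316,195),(280,145),(190,185),(320,258),(222,225),(427,235)]:
      p=W[v-1:v+2,u-1:u+2].reshape(-1,3); p=np.nanmedian(p,0); print(u,v,((p[:2]-o)@R*1000).round(1),round(p[2]*1000,1))
  for nm,x0,x1,y0,y1,z0,z1 in(('tab',-80,80,-175,-140,50,120),('pin',-130,-60,50,100,85,120),('cover',60,130,-110,110,100,160)):
    q=T[(T[:,0]>x0)&(T[:,0]<x1)&(T[:,1]>y0)&(T[:,1]<y1)&(T[:,2]>z0)&(T[:,2]<z1)]
    if len(q)>3: print(nm,len(q),q.min(0).round(),q.max(0).round(),np.median(q,0).round(),cv2.minAreaRect(q[:,:2].astype(np.float32)))
E
```

```text
A zprofile by x (max z, median z), |y|<20
[(-110, 20, 22), (-104, 19, 22), (-98, 19, 22), (-92, 19, 22), (-74, 40, 44), (-68, 29, 42), (-62, 20, 23), (-56, 20, 23), (-50, 27, 34), (-44, 29, 37), (-38, 29, 34), (-32, 20, 31), (-26, 20, 22), (-20, 20, 22), (-14, 20, 22), (-8, 20, 23), (-2, 20, 22), (4, 20, 24), (10, 19, 22), (16, 22, 24), (82, 61, 139), (88, 85, 141), (94, 13, 141), (100, 0, 2), (106, 0, 3), (112, 0, 3), (118, 0, 3)]
tab 30 [ -28. -150.   53.] [  31. -147.  102.] [  14. -149.   96.] ((1.2081069946289062, -148.4713592529297), (2.9344418048858643, 58.84795379638672), 89.00861358642578)
pin 90 [-116.   69.   85.] [-70.  83. 104.] [-90.  75.  98.] ((-93.03518676757812, 76.31770324707031), (13.397237777709961, 46.85942840576172), 89.5760269165039)
cover 667 [  85. -102.  100.] [ 98. 104. 144.] [ 91.  -1. 136.] ((91.39044952392578, 0.7907791137695312), (13.303890228271484, 205.45306396484375), 0.05510056018829346)
B zprofile by x (max z, median z), |y|<20
[(-110, 20, 22), (-104, 19, 23), (-98, 19, 26), (-92, 19, 24), (-86, 18, 25), (-80, 20, 26), (-74, 31, 44), (-68, 38, 45)
[... 1445 characters left out ...]
1.8] -1.1
402 118 [-95.3  68.3] 97.2
316 195 [-0.  -2.2] 19.5
280 145 [-63.4 -48.9] 19.7
190 185 [ -23.5 -149.6] 68.7
320 258 [77.6  2.9] 44.9
222 225 [  19.6 -113.7] 80.0
427 235 [ 26.  110.8] 94.8
tab 667 [ -30. -150.   50.] [  29. -149.   99.] [  -2. -149.   77.] ((-0.41574668884277344, -149.3347625732422), (58.98922348022461, 1.246038556098938), 0.01061508059501648)
pin 866 [-118.   67.   85.] [-73.  80. 102.] [-96.  71.  99.] ((-95.33757019042969, 73.8223648071289), (45.63108825683594, 13.074501991271973), 0.22616581618785858)
cover 405 [ 83. -94. 100.] [ 98.  13. 141.] [ 95. -41. 138.] ((90.1288070678711, -40.605377197265625), (107.1504135131836, 15.123347282409668), 89.92573547363281)
```

Tester frame is confirmed: origin (0.582, 0.049), yaw −5°, cradle axis z about 0.0495, tab top about 0.10. I'll use cradles y=0 and y=−70, which are clear of the hood. Going to the left tube now.

Request:
step_arm([
  {"tx":-9,"ty":-39,"tz":-5,"ax":0,"ay":0,"az":1,"claw":0.3},
  {"tx":-9,"ty":-39,"tz":-5,"ax":0,"ay":0,"az":0,"claw":0.3},
  {"tx":-9,"ty":-39,"tz":-5,"ax":0,"ay":0,"az":0,"claw":0.3},
  {"tx":-9,"ty":-39,"tz":-10,"ax":0,"ay":0,"az":0,"claw":0.3},
  {"tx":-9,"ty":-39,"tz":-15,"ax":0,"ay":0,"az":0,"claw":0.3},
  {"tx":-9,"ty":-39,"tz":-15,"ax":0,"ay":0,"az":0,"claw":0.3},
  {"tx":-9,"ty":-38,"tz":-15,"ax":0,"ay":0,"az":0,"claw":0.3},
  {"tx":-10,"ty":-38,"tz":-15,"ax":0,"ay":0,"az":0,"claw":0.3},
  {"tx":0,"ty":0,"tz":0,"ax":0,"ay":0,"az":0,"claw":0.3},
])

```text
time_s: 3.25
tcp_pos: [0.4845, -0.3156, 0.1779]
eef_rot: [180.0, -0.3, 175.6]
contact_force: [-1.2, -0.1, -0.5]
gripper_width: 0.0573
```

```bash
sed -i "s/'w2.png')/'w4.png'); import pickle; pickle.dump(c,open('w4.pkl','wb'))/" tubes.py; python3 tubes.py
```

```text
{'time_s': 3.25, 'joints': [-13.7134, 14.7138, -17.0063, -0.0024, -58.5438, -80.6869], 'tcp_pos': [0.4845, -0.3156, 0.1779], 'eef_rot': [179.9553, -0.2601, 175.5985], 'contact_force': [-1.1837, -0.0644, -0.4814], 'gripper_width': 0.0573}
yaw -4.1391506 pt 0.4856262 -0.30826962 x [0.43062399 0.54466121] z 0.06154724389740777 y at .488 -0.3084414 4671
yaw -2.225311 pt 0.47263226 -0.44254923 x [0.42615409 0.51465657] z 0.06117961411495222 y at .488 -0.4431464 3618
```

View pics/w4.png

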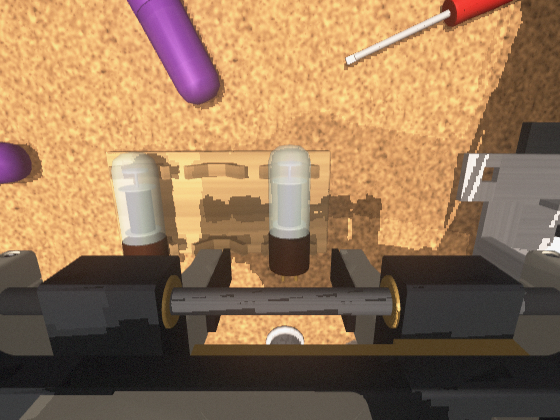

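```bash
python3 - <<'E'
from h import *
import pickle
c=pickle.load(open('w4.pkl','rb')); W=cloud(c); st()
for u in(290,144):
  for v in range(215,262,3):
    print(u,v,c['image'][v,u].tolist(),W[v,u].round(4).tolist())
E
```

```text
{'time_s': 3.3, 'joints': [-13.5538, 14.6254, -16.9632, 0.0004, -58.5858, -80.8196], 'tcp_pos': [0.4856, -0.3144, 0.179], 'eef_rot': [179.9725, -0.1723, 175.6269], 'contact_force': [0.4101, -0.7261, -0.2518], 'gripper_width': 0.0571}
290 215 [189, 185, 187] [0.4867, -0.3077, 0.0606]
290 218 [189, 188, 188] [0.4897, -0.3079, 0.0597]
290 221 [191, 190, 189] [0.4923, -0.3081, 0.0603]
290 224 [189, 189, 186] [0.4953, -0.3083, 0.0599]
290 227 [199, 202, 202] [0.4977, -0.3085, 0.061]
290 230 [195, 198, 201] [0.5009, -0.3087, 0.0599]
290 233 [174, 177, 181] [0.5035, -0.3089, 0.0608]
290 236 [175, 176, 181] [0.5065, -0.3091, 0.0604]
290 239 [63, 69, 83] [0.5091, -0.3093, 0.0611]
290 242 [38, 50, 73] [0.5123, -0.3094, 0.0605]
290 245 [38, 47, 70] [0.5149, -0.3096, 0.0611]
290 248 [33, 46, 68] [0.5175, -0.3098, 0.0619]
290 251 [38, 49, 72] [0.5209, -0.31, 0.0609]
290 254 [38, 48, 72] [0.5237, -0.3102, 0.0613]
290 257 [31, 45, 66] [0.5268, -0.3104, 0.0611]
290 260 [31, 43, 66] [0.5296, -0.3106, 0.0614]
144 215 [163, 175, 175] [0.478, -0.4378, 0.0564]
144 218 [166, 177, 175] [0.4806, -0.4381, 0.0571]
144 221 [167, 180, 178] [0.4835, -0.4389, 0.0567]
144 224 [165, 178, 175] [0.486, -0.439, 0.0577]
144 227 [166, 180, 176] [0.4887, -0.4393, 0.0581]
144 230 [170, 183, 179] [0.4911, -0.4393, 0.0594]
144 233 [174, 189, 186] [0.4942, -0.4402, 0.0588]
144 236 [183, 201, 201] [0.4972, -0.441, 0.0583]
144 239 [157, 172, 172] [0.5001, -0.4416, 0.0583]
144 242 [157, 172, 172] [0.5026, -0.4417, 0.0593]
144 245 [79, 93, 117] [0.5057, -0.4425, 0.0589]
144 248 [44, 62, 101] [0.5085, -0.443, 0.0592]
144 251 [40, 60, 99] [0.5114, -0.4435, 0.0593]
144 254 [42, 60, 99] [0.5137, -0.4433, 0.0608]
144 257 [37, 44, 52] [0.4432, -0.3552, 0.2309]
144 260 [37, 44, 52] [0.4432, -0.3542, 0.2331]
```

Request:
step_arm([
  {"tx":0,"ty":0,"tz":-20,"ax":0,"ay":0,"az":0,"claw":0.3},
  {"tx":0,"ty":0,"tz":-20,"ax":0,"ay":0,"az":0,"claw":0.3},
  {"tx":0,"ty":0,"tz":-20,"ax":0,"ay":0,"az":0,"claw":0.3},
  {"tx":0,"ty":0,"tz":0,"ax":0,"ay":0,"az":0,"claw":0.3},
  {"tx":0,"ty":0,"tz":0,"ax":0,"ay":0,"az":0,"claw":0.3},
  {"tx":0,"ty":0,"tz":0,"ax":0,"ay":0,"az":0,"claw":0.3},
])

```text
time_s: 3.9
tcp_pos: [0.4889, -0.3117, 0.122]
eef_rot: [-180.0, 0.1, 175.9]
contact_force: [-0.6, 0.2, 0.7]
gripper_width: 0.0571
```

Request:
step_arm([
  {"tx":-3,"ty":3,"tz":-10,"ax":0,"ay":0,"az":0,"claw":0.3},
  {"tx":0,"ty":0,"tz":-20,"ax":0,"ay":0,"az":0,"claw":0.3},
  {"tx":0,"ty":0,"tz":-20,"ax":0,"ay":0,"az":0,"claw":0.3},
  {"tx":0,"ty":0,"tz":-15,"ax":0,"ay":0,"az":0,"claw":0.3},
  {"tx":0,"ty":0,"tz":-5,"ax":0,"ay":0,"az":0,"claw":0.3},
  {"tx":0,"ty":0,"tz":0,"ax":0,"ay":0,"az":0,"claw":0.3},
  {"tx":0,"ty":0,"tz":0,"ax":0,"ay":0,"az":0,"claw":-1},
  {"tx":0,"ty":0,"tz":0,"ax":0,"ay":0,"az":0,"claw":-1},
  {"tx":0,"ty":0,"tz":0,"ax":0,"ay":0,"az":0,"claw":-1},
  {"tx":0,"ty":0,"tz":0,"ax":0,"ay":0,"az":0,"claw":-1},
  {"tx":0,"ty":0,"tz":0,"ax":0,"ay":0,"az":0,"claw":-1},
], newtons=20)

```text
time_s: 5.0
tcp_pos: [0.4856, -0.3079, 0.0514]
eef_rot: [180.0, 0.1, 175.9]
contact_force: [0.3, 5.1, 2.8]
gripper_width: 0.0388
```

Request:
step_arm([
  {"tx":0,"ty":0,"tz":10,"ax":0,"ay":0,"az":0,"claw":-1},
  {"tx":0,"ty":0,"tz":20,"ax":0,"ay":0,"az":0,"claw":-1},
  {"tx":0,"ty":0,"tz":30,"ax":0,"ay":0,"az":0,"claw":-1},
  {"tx":0,"ty":0,"tz":30,"ax":0,"ay":0,"az":0,"claw":-1},
  {"tx":0,"ty":0,"tz":30,"ax":0,"ay":0,"az":0,"claw":-1},
  {"tx":0,"ty":0,"tz":20,"ax":0,"ay":0,"az":0,"claw":-1},
  {"tx":0,"ty":0,"tz":0,"ax":0,"ay":0,"az":0,"claw":-1},
], newtons=30)

```text
time_s: 5.7
tcp_pos: [0.4866, -0.3092, 0.195]
eef_rot: [-179.9, 0.4, 175.9]
contact_force: [0.8, 0.1, -1.4]
gripper_width: 0.0386
```

Request:
step_arm([
  {"tx":10,"ty":35,"tz":0,"ax":0,"ay":0,"az":-1,"claw":-1},
  {"tx":11,"ty":40,"tz":0,"ax":0,"ay":0,"az":0,"claw":-1},
  {"tx":11,"ty":40,"tz":0,"ax":0,"ay":0,"az":0,"claw":-1},
  {"tx":11,"ty":40,"tz":0,"ax":0,"ay":0,"az":0,"claw":-1},
  {"tx":11,"ty":40,"tz":0,"ax":0,"ay":0,"az":0,"claw":-1},
  {"tx":11,"ty":40,"tz":0,"ax":0,"ay":0,"az":0,"claw":-1},
  {"tx":11,"ty":40,"tz":0,"ax":0,"ay":0,"az":0,"claw":-1},
  {"tx":11,"ty":40,"tz":0,"ax":0,"ay":0,"az":0,"claw":-1},
  {"tx":10,"ty":42,"tz":0,"ax":0,"ay":0,"az":0,"claw":-1},
  {"tx":0,"ty":0,"tz":0,"ax":0,"ay":0,"az":0,"claw":-1},
  {"tx":0,"ty":0,"tz":0,"ax":0,"ay":0,"az":0,"claw":-1},
  {"tx":0,"ty":0,"tz":0,"ax":0,"ay":0,"az":0,"claw":-1},
])

```text
time_s: 6.9
tcp_pos: [0.5815, 0.048, 0.1903]
eef_rot: [-180.0, -0.0, 174.9]
contact_force: [0.1, 0.0, -1.5]
gripper_width: 0.0381
```

```bash
python3 - <<'E'
from h import *
import pickle
st(); c=cap('wrist','w5.png'); pickle.dump(c,open('w5.pkl','wb'))
E
```

```text
{'time_s': 6.9, 'joints': [23.9052, 14.4452, -15.5885, -0.0048, -60.0185, -119.0072], 'tcp_pos': [0.5815, 0.048, 0.1903], 'eef_rot': [-179.9784, -0.0477, 174.8955], 'contact_force': [0.0714, 0.0023, -1.4748], 'gripper_width': 0.0381}
```

View pics/w5.png

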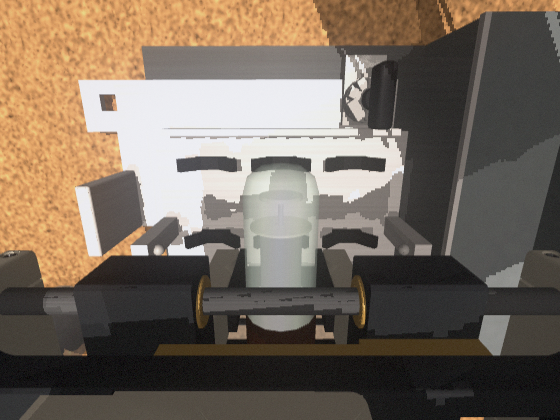

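```bash
python3 - <<'E'
from h import *
import pickle
c=pickle.load(open('w5.pkl','rb')); W=cloud(c)
th=np.radians(-5); R=np.array([[np.cos(th),-np.sin(th)],[np.sin(th),np.cos(th)]]);o=np.array([.582,.049])
for u in(354,207):
  for v in list(range(150,176,3))+list(range(225,252,3)):
    p=W[v,u]; print(u,v,((p[:2]-o)@R*1000).round(1),(p[2]*1000).round(1))
u=281
for v in(165,170,175,180,200,325,329,333,337,341): p=W[v,u];print(v,c['image'][v,u],((p[:2]-o)@R*1000).round(1),(p[2]*1000).round(1))
E
```

```text
354 150 [-49.4  72.1] 19.0
354 153 [-46.3  72.6] 17.8
354 156 [-44.2  71. ] 25.6
354 159 [-41.9  69.9] 30.8
354 162 [-38.9  70.3] 30.0
354 165 [-36.   70.5] 30.2
354 168 [-33.   70.7] 29.9
354 171 [-28.2  73.7] 18.5
354 174 [-25.  74.] 18.0
354 225 [30.1 77.6] 19.2
354 228 [33.8 78. ] 18.4
354 231 [34.1 76.1] 26.8
354 234 [36.6 75.8] 29.0
354 237 [39.9 76. ] 29.2
354 240 [43.3 76.2] 29.3
354 243 [50.7 78.8] 19.9
354 246 [54.6 79.3] 19.1
354 249 [57.7 79.2] 20.2
207 150 [-49.6 -74.9] 19.3
207 153 [-46.6 -75.2] 18.7
207 156 [-44.1 -74.3] 23.6
207 159 [-42.  -73.1] 29.6
207 162 [-39.  -73.3] 29.6
207 165 [-36.1 -73.6] 29.3
207 168 [-33.2 -73.6] 30.1
207 171 [-28.6 -76.2] 19.9
207 174 [-25.3 -76.8] 18.8
207 225 [ 29.8 -80.5] 19.5
207 228 [ 33.5 -81. ] 18.7
207 231 [ 34.  -79.2] 26.7
207 234 [ 36.1 -78.6] 29.9
207 237 [ 40.  -79.2] 28.5
207 240 [ 42.7 -79. ] 30.2
207 243 [ 50.9 -82.2] 19.0
207 246 [ 54.2 -82.3] 19.5
207 249 [ 57.8 -82.5] 19.6
165 [103 108 108] [-58.7  -1.2] 185.5
170 [154 164 160] [-57.   -1.2] 189.9
175 [171 180 180] [-55.3  -1.2] 193.3
180 [182 191 190] [-53.4  -1.2] 195.1
200 [194 195 196] [-45.2  -1.2] 198.7
325 [151 154 157] [18.6 -1.2] 200.4
329 [150 151 157] [21.5 -1.2] 199.7
333 [21 28 40] [23.6 -1.3] 200.0
337 [29 32 44] [25.9 -1.3] 200.2
341 [26 35 42] [27.7 -1.3] 200.9
```

Request:
step_arm([
  {"tx":0,"ty":1,"tz":-20,"ax":0,"ay":0,"az":0,"claw":-1},
  {"tx":0,"ty":0,"tz":-30,"ax":0,"ay":0,"az":0,"claw":-1},
  {"tx":0,"ty":0,"tz":-30,"ax":0,"ay":0,"az":0,"claw":-1},
  {"tx":0,"ty":0,"tz":-20,"ax":0,"ay":0,"az":0,"claw":-1},
  {"tx":0,"ty":0,"tz":-15,"ax":0,"ay":0,"az":0,"claw":-1},
  {"tx":0,"ty":0,"tz":-10,"ax":0,"ay":0,"az":0,"claw":-1},
  {"tx":0,"ty":0,"tz":-4,"ax":0,"ay":0,"az":0,"claw":-1},
  {"tx":0,"ty":0,"tz":0,"ax":0,"ay":0,"az":0,"claw":-1},
  {"tx":0,"ty":0,"tz":0,"ax":0,"ay":0,"az":0,"claw":-1},
])

```text
time_s: 7.85
tcp_pos: [0.5826, 0.0495, 0.0624]
eef_rot: [180.0, 0.1, 174.9]
contact_force: [0.4, -0.5, -0.6]
gripper_width: 0.0385
```

Request:
step_arm([
  {"tx":0,"ty":0,"tz":-2,"ax":0,"ay":0,"az":0,"claw":-1},
  {"tx":0,"ty":0,"tz":0,"ax":0,"ay":0,"az":0,"claw":0.14},
  {"tx":0,"ty":0,"tz":0,"ax":0,"ay":0,"az":0,"claw":0.14},
  {"tx":0,"ty":0,"tz":0,"ax":0,"ay":0,"az":0,"claw":0.14},
  {"tx":0,"ty":0,"tz":0,"ax":0,"ay":0,"az":0,"claw":0.14},
  {"tx":0,"ty":0,"tz":10,"ax":0,"ay":0,"az":0,"claw":0.14},
  {"tx":0,"ty":0,"tz":20,"ax":0,"ay":0,"az":0,"claw":0.2},
  {"tx":0,"ty":0,"tz":30,"ax":0,"ay":0,"az":0,"claw":0.3},
  {"tx":0,"ty":0,"tz":40,"ax":0,"ay":0,"az":0,"claw":0.3},
  {"tx":0,"ty":0,"tz":30,"ax":0,"ay":0,"az":0,"claw":0.3},
])

```text
time_s: 8.85
tcp_pos: [0.5825, 0.0496, 0.1927]
eef_rot: [180.0, 0.1, 174.9]
contact_force: [1.4, 0.4, 0.1]
gripper_width: 0.0572
```

```bash
python3 - <<'E'
from h import *
import pickle
st(); c=cap('wrist','w6.png'); W=cloud(c)
th=np.radians(-5); R=np.array([[np.cos(th),-np.sin(th)],[np.sin(th),np.cos(th)]]);o=np.array([.582,.049])
P=W.reshape(-1,3); T=np.c_[(P[:,:2]-o)@R,P[:,2]]*1000
q=T[(abs(T[:,1])<40)&(abs(T[:,0])<62)&(T[:,2]>60)&(T[:,2]<80)]
print(len(q),q.min(0),q.max(0),np.median(q,0), cv2.fitLine(q[:,:2].astype(np.float32),cv2.DIST_L2,0,.01,.01).ravel())
a=cap('scene'); P=cloud(a).reshape(-1,3)
q=P[(P[:,0]>.38)&(P[:,0]<.6)&(P[:,1]>-.49)&(P[:,1]<-.40)&(P[:,2]>.05)&(P[:,2]<.07)]; print(len(q),q.mean(0),np.percentile(q[:,0],[1,99]))
cv2.imwrite('pics/a2.png',a['image'])
E
```

```text
{'time_s': 8.85, 'joints': [24.0421, 14.333, -15.4158, 0.0369, -60.1377, -119.1291], 'tcp_pos': [0.5825, 0.0496, 0.1927], 'eef_rot': [179.9727, 0.1148, 174.9313], 'contact_force': [1.3656, 0.4103, 0.1061], 'gripper_width': 0.0572}
4141 [-56.28855952 -17.79955728  60.00875401] [61.80314364 16.21594189 71.21347726] [-0.12332499 -1.00590124 66.58876734] [ 0.9999886   0.00477377  1.1754524  -1.0456749 ]
454 [ 0.49194226 -0.44456523  0.05801498] [0.43030707 0.54393989]
```

Request:
step_arm([
  {"tx":-8,"ty":-41,"tz":0,"ax":0,"ay":0,"az":1,"claw":0.3},
  {"tx":-8,"ty":-41,"tz":0,"ax":0,"ay":0,"az":0,"claw":0.3},
  {"tx":-8,"ty":-41,"tz":0,"ax":0,"ay":0,"az":0,"claw":0.3},
  {"tx":-8,"ty":-41,"tz":0,"ax":0,"ay":0,"az":0,"claw":0.3},
  {"tx":-8,"ty":-41,"tz":0,"ax":0,"ay":0,"az":0,"claw":0.3},
  {"tx":-8,"ty":-41,"tz":0,"ax":0,"ay":0,"az":0,"claw":0.3},
  {"tx":-9,"ty":-42,"tz":0,"ax":0,"ay":0,"az":0,"claw":0.3},
  {"tx":-9,"ty":-42,"tz":0,"ax":0,"ay":0,"az":0,"claw":0.3},
  {"tx":-9,"ty":-42,"tz":0,"ax":0,"ay":0,"az":0,"claw":0.3},
  {"tx":-9,"ty":-42,"tz":0,"ax":0,"ay":0,"az":0,"claw":0.3},
  {"tx":-8,"ty":-41,"tz":0,"ax":0,"ay":0,"az":0,"claw":0.3},
  {"tx":-8,"ty":-41,"tz":-13,"ax":0,"ay":0,"az":0,"claw":0.3},
])

```text
time_s: 10.15
tcp_pos: [0.4823, -0.4487, 0.1784]
eef_rot: [-179.9, 0.2, 175.9]
contact_force: [1.1, 0.2, 0.6]
gripper_width: 0.0568
```

Request:
step_arm([
  {"tx":0,"ty":0,"tz":0,"ax":0,"ay":0,"az":0,"claw":0.3},
  {"tx":0,"ty":0,"tz":0,"ax":0,"ay":0,"az":0,"claw":0.3},
  {"tx":0,"ty":0,"tz":0,"ax":0,"ay":0,"az":0,"claw":0.3},
])

```text
time_s: 10.45
tcp_pos: [0.4821, -0.4459, 0.1767]
eef_rot: [180.0, -0.0, 175.9]
contact_force: [0.3, 0.1, 0.4]
gripper_width: 0.0569
```

```bash
python3 - <<'E'
from h import *
st(); c=cap('wrist','w7.png'); W=cloud(c); im=c['image']
P=W.reshape(-1,3)
q=P[(P[:,0]>.38)&(P[:,0]<.6)&(P[:,1]>-.50)&(P[:,1]<-.39)&(P[:,2]>.050)&(P[:,2]<.07)]
print(len(q),cv2.fitLine(q[:,:2].astype(np.float32),cv2.DIST_HUBER,0,.01,.01).ravel(),q.min(0),q.max(0))
u,v=map(int,proj(c,[.49,-.446,.062])); print(u,v)
for vv in range(v,v+50,3): print(vv,im[vv,u],W[vv,u].round(4))
E
```

```text
{'time_s': 10.45, 'joints': [-25.7883, 21.5918, -7.077, -0.0046, -61.3366, -68.2919], 'tcp_pos': [0.4821, -0.4459, 0.1767], 'eef_rot': [179.9942, -0.0035, 175.9176], 'contact_force': [0.3278, 0.1325, 0.3729], 'gripper_width': 0.0569}
4720 [ 0.9973706  -0.07247011  0.4813259  -0.44806567] [ 0.42406966 -0.47003495  0.05001483] [ 0.55068237 -0.42815519  0.06285237]
281 222
222 [183 187 186] [ 0.4905 -0.4465  0.0602]
225 [185 189 187] [ 0.4932 -0.4467  0.0604]
228 [207 214 217] [ 0.4961 -0.4469  0.0602]
231 [172 175 178] [ 0.4992 -0.4471  0.0594]
234 [167 171 175] [ 0.5011 -0.4472  0.0619]
237 [108 113 121] [ 0.505  -0.4475  0.0594]
240 [38 50 70] [ 0.5074 -0.4477  0.0605]
243 [37 50 72] [ 0.5098 -0.4478  0.0618]
246 [34 48 70] [ 0.5127 -0.448   0.0618]
249 [34 46 70] [ 0.5162 -0.4483  0.0605]
252 [32 44 68] [ 0.5191 -0.4485  0.0607]
255 [33 43 67] [ 0.5218 -0.4487  0.0611]
258 [25 41 64] [ 0.5255 -0.4489  0.0598]
261 [32 44 66] [ 0.5282 -0.4491  0.0603]
264 [29 44 67] [ 0.5307 -0.4493  0.0615]
267 [29 42 64] [ 0.5339 -0.4495  0.0611]
270 [28 41 68] [ 0.5367 -0.4497  0.0617]
```

Request:
step_arm([
  {"tx":1,"ty":-2,"tz":-30,"ax":0,"ay":0,"az":0,"claw":0.3},
  {"tx":0,"ty":0,"tz":-30,"ax":0,"ay":0,"az":0,"claw":0.3},
  {"tx":0,"ty":0,"tz":-30,"ax":0,"ay":0,"az":0,"claw":0.3},
  {"tx":0,"ty":0,"tz":-20,"ax":0,"ay":0,"az":0,"claw":0.3},
  {"tx":0,"ty":0,"tz":-15,"ax":0,"ay":0,"az":0,"claw":0.3},
  {"tx":0,"ty":0,"tz":0,"ax":0,"ay":0,"az":0,"claw":0.3},
  {"tx":0,"ty":0,"tz":0,"ax":0,"ay":0,"az":0,"claw":0.3},
  {"tx":0,"ty":0,"tz":0,"ax":0,"ay":0,"az":0,"claw":-1},
  {"tx":0,"ty":0,"tz":0,"ax":0,"ay":0,"az":0,"claw":-1},
  {"tx":0,"ty":0,"tz":0,"ax":0,"ay":0,"az":0,"claw":-1},
  {"tx":0,"ty":0,"tz":0,"ax":0,"ay":0,"az":0,"claw":-1},
  {"tx":0,"ty":0,"tz":0,"ax":0,"ay":0,"az":0,"claw":-1},
], newtons=30)

```text
time_s: 11.7
tcp_pos: [0.4835, -0.448, 0.0525]
eef_rot: [180.0, 0.1, 175.9]
contact_force: [0.2, 6.1, 6.6]
gripper_width: 0.0383
```

Request:
step_arm([
  {"tx":0,"ty":0,"tz":10,"ax":0,"ay":0,"az":0,"claw":-1},
  {"tx":0,"ty":0,"tz":20,"ax":0,"ay":0,"az":0,"claw":-1},
  {"tx":0,"ty":0,"tz":30,"ax":0,"ay":0,"az":0,"claw":-1},
  {"tx":0,"ty":0,"tz":40,"ax":0,"ay":0,"az":0,"claw":-1},
  {"tx":0,"ty":0,"tz":40,"ax":0,"ay":0,"az":0,"claw":-1},
  {"tx":0,"ty":0,"tz":0,"ax":0,"ay":0,"az":0,"claw":-1},
  {"tx":0,"ty":0,"tz":0,"ax":0,"ay":0,"az":0,"claw":-1},
])

```text
time_s: 12.4
tcp_pos: [0.4833, -0.4488, 0.1933]
eef_rot: [-179.9, 0.2, 175.9]
contact_force: [-0.1, 0.2, -1.8]
gripper_width: 0.0388
```

Request:
step_arm([
  {"tx":8,"ty":38,"tz":0,"ax":0,"ay":0,"az":-1,"claw":-1},
  {"tx":8,"ty":39,"tz":0,"ax":0,"ay":0,"az":0,"claw":-1},
  {"tx":8,"ty":39,"tz":0,"ax":0,"ay":0,"az":0,"claw":-1},
  {"tx":8,"ty":39,"tz":0,"ax":0,"ay":0,"az":0,"claw":-1},
  {"tx":8,"ty":39,"tz":0,"ax":0,"ay":0,"az":0,"claw":-1},
  {"tx":8,"ty":39,"tz":0,"ax":0,"ay":0,"az":0,"claw":-1},
  {"tx":9,"ty":39,"tz":0,"ax":0,"ay":0,"az":0,"claw":-1},
  {"tx":9,"ty":39,"tz":0,"ax":0,"ay":0,"az":0,"claw":-1},
  {"tx":9,"ty":39,"tz":0,"ax":0,"ay":0,"az":0,"claw":-1},
  {"tx":9,"ty":39,"tz":0,"ax":0,"ay":0,"az":0,"claw":-1},
  {"tx":9,"ty":38,"tz":0,"ax":0,"ay":0,"az":0,"claw":-1},
  {"tx":0,"ty":0,"tz":0,"ax":0,"ay":0,"az":0,"claw":-1},
])

```text
time_s: 13.6
tcp_pos: [0.5763, -0.018, 0.1901]
eef_rot: [-180.0, -0.1, 175.1]
contact_force: [0.3, 0.1, -0.5]
gripper_width: 0.0385
```

Request:
step_arm([
  {"tx":0,"ty":0,"tz":0,"ax":0,"ay":0,"az":0,"claw":-1},
  {"tx":0,"ty":0,"tz":0,"ax":0,"ay":0,"az":0,"claw":-1},
])

```text
time_s: 13.8
tcp_pos: [0.5753, -0.022, 0.1906]
eef_rot: [-180.0, -0.1, 174.9]
contact_force: [0.3, -0.2, -1.7]
gripper_width: 0.0387
```

```bash
python3 - <<'E'
from h import *
st(); c=cap('wrist','w8.png'); W=cloud(c); im=c['image']
th=np.radians(-5); R=np.array([[np.cos(th),-np.sin(th)],[np.sin(th),np.cos(th)]]);o=np.array([.582,.048])
T=np.dstack([(W[...,:2]-o)@R,W[...,2:]])*1000
for v in (165,170,180,200,230)+tuple(range(315,342,4)): print(v,im[v,281],T[v,281].round(1))
q=T.reshape(-1,3);q=q[(abs(q[:,1])<25)&(abs(q[:,0])<62)&(q[:,2]>64)&(q[:,2]<80)];print('tube1',len(q),np.median(q,0))
E
```

```text
{'time_s': 13.8, 'joints': [17.2688, 13.7566, -16.478, -0.0055, -59.8799, -112.3728], 'tcp_pos': [0.5753, -0.022, 0.1906], 'eef_rot': [-179.9608, -0.1077, 174.8933], 'contact_force': [0.3433, -0.1626, -1.6844], 'gripper_width': 0.0387}
165 [128 135 131] [-59.4 -70.4 190.1]
170 [167 176 175] [-57.5 -70.4 192.1]
180 [192 197 198] [-53.6 -70.4 195.5]
200 [194 193 192] [-45.3 -70.4 199.1]
230 [189 190 190] [-30.7 -70.5 197.6]
315 [132 133 137] [ 14.4 -70.5 198.3]
319 [151 152 155] [ 17.2 -70.5 197.6]
323 [154 155 157] [ 19.1 -70.5 198.3]
327 [24 30 39] [ 21.6 -70.5 198.1]
331 [16 22 36] [ 23.2 -70.5 199.2]
335 [22 32 40] [ 25.5 -70.5 199.4]
339 [17 23 41] [ 28.4 -70.5 198.8]
tube1 2705 [-5.46652409 -1.02193124 67.23565819]
```

Request:
step_arm([
  {"tx":1.5,"ty":0,"tz":-20,"ax":0,"ay":0,"az":0,"claw":-1},
  {"tx":0,"ty":0,"tz":-30,"ax":0,"ay":0,"az":0,"claw":-1},
  {"tx":0,"ty":0,"tz":-30,"ax":0,"ay":0,"az":0,"claw":-1},
  {"tx":0,"ty":0,"tz":-25,"ax":0,"ay":0,"az":0,"claw":-1},
  {"tx":0,"ty":0,"tz":-15,"ax":0,"ay":0,"az":0,"claw":-1},
  {"tx":0,"ty":0,"tz":-6,"ax":0,"ay":0,"az":0,"claw":-1},
  {"tx":0,"ty":0,"tz":-2,"ax":0,"ay":0,"az":0,"claw":-1},
  {"tx":0,"ty":0,"tz":0,"ax":0,"ay":0,"az":0,"claw":-1},
  {"tx":0,"ty":0,"tz":0,"ax":0,"ay":0,"az":0,"claw":-1},
])

```text
time_s: 14.75
tcp_pos: [0.5782, -0.0215, 0.0646]
eef_rot: [180.0, 0.1, 174.9]
contact_force: [0.3, -0.1, -0.6]
gripper_width: 0.0387
```

Request:
step_arm([
  {"tx":-0.5,"ty":0,"tz":-3,"ax":0,"ay":0,"az":0,"claw":-1},
  {"tx":0,"ty":0,"tz":0,"ax":0,"ay":0,"az":0,"claw":-1},
  {"tx":0,"ty":0,"tz":0,"ax":0,"ay":0,"az":0,"claw":0.14},
  {"tx":0,"ty":0,"tz":0,"ax":0,"ay":0,"az":0,"claw":0.14},
  {"tx":0,"ty":0,"tz":0,"ax":0,"ay":0,"az":0,"claw":0.14},
  {"tx":0,"ty":0,"tz":0,"ax":0,"ay":0,"az":0,"claw":0.14},
  {"tx":0,"ty":0,"tz":10,"ax":0,"ay":0,"az":0,"claw":0.14},
  {"tx":0,"ty":0,"tz":20,"ax":0,"ay":0,"az":0,"claw":0.14},
  {"tx":0,"ty":0,"tz":30,"ax":0,"ay":0,"az":0,"claw":0.14},
  {"tx":0,"ty":0,"tz":40,"ax":0,"ay":0,"az":0,"claw":0.14},
  {"tx":0,"ty":0,"tz":30,"ax":0,"ay":0,"az":0,"claw":0.14},
  {"tx":0,"ty":0,"tz":0,"ax":0,"ay":0,"az":0,"claw":0.14},
])

```text
time_s: 15.95
tcp_pos: [0.5797, -0.0211, 0.1964]
eef_rot: [179.9, 0.5, 175.0]
contact_force: [0.1, 0.0, 0.8]
gripper_width: 0.0503
```

```bash
python3 - <<'E'
from h import *
import pickle
st(); c=cap('wrist','w9.png'); W=cloud(c); im=c['image']; pickle.dump(c,open('w9.pkl','wb'))
th=np.radians(-5); R=np.array([[np.cos(th),-np.sin(th)],[np.sin(th),np.cos(th)]]);o=np.array([.582,.048])
T=np.dstack([(W[...,:2]-o)@R,W[...,2:]])*1000; q0=T.reshape(-1,3)
for y in(0,-70):
  q=q0[(abs(q0[:,1]-y)<25)&(abs(q0[:,0])<62)&(q0[:,2]>62)&(q0[:,2]<80)];print('tube',y,len(q),np.median(q,0),q.min(0),q.max(0),cv2.fitLine(q[:,:2].astype(np.float32),2,0,.01,.01).ravel())
a=cap('scene'); pickle.dump(a,open('a3.pkl','wb')); P=cloud(a).reshape(-1,3); T=np.c_[(P[:,:2]-o)@R,P[:,2]]*1000
q=T[(T[:,0]>60)&(T[:,0]<150)&(abs(T[:,1])<80)&(T[:,2]>50)&(T[:,2]<170)]
for z in range(50,160,8):
  s=q[(q[:,2]>=z)&(q[:,2]<z+8)]
  if len(s)>3: print(z,len(s),np.percentile(s[:,0],[5,50,95]).round(1))
cv2.imwrite('pics/a3.png',cv2.resize(a['image'][150:290,240:450],(800,533)))
E
```

```text
{'time_s': 15.95, 'joints': [17.2752, 13.5181, -16.02, 0.0952, -59.9618, -112.3656], 'tcp_pos': [0.5797, -0.0211, 0.1964], 'eef_rot': [179.8863, 0.4939, 174.9564], 'contact_force': [0.1484, 0.0485, 0.8365], 'gripper_width': 0.0503}
tube 0 3308 [-4.95442261 -1.13432344 66.71483817] [-55.49571082 -16.30761135  62.00677477] [61.22351198 15.80653048 70.82171372] [ 0.9998357   0.01812569 -3.895564   -0.75224775]
tube -70 3723 [ -1.07125373 -69.65326994  66.86720655] [-57.18986863 -85.36778191  62.00032503] [ 59.46312717 -54.05726815  70.69225795] [ 9.9999905e-01  1.3967231e-03  1.5068536e-01 -6.9937790e+01]
50 76 [86.1 87.4 88.9]
58 93 [86.4 87.4 89.2]
66 108 [85.  87.2 88.9]
74 79 [85.2 86.6 89.4]
82 79 [85.7 87.6 90.1]
90 79 [86.7 87.8 89. ]
98 89 [87.2 88.4 89.5]
106 68 [87.7 89.  90. ]
114 43 [88.9 90.2 91.4]
122 26 [93.9 95.  95.5]
130 99 [87.5 95.7 97.2]
138 241 [87.2 92.  96.8]
```

View pics/a3.png

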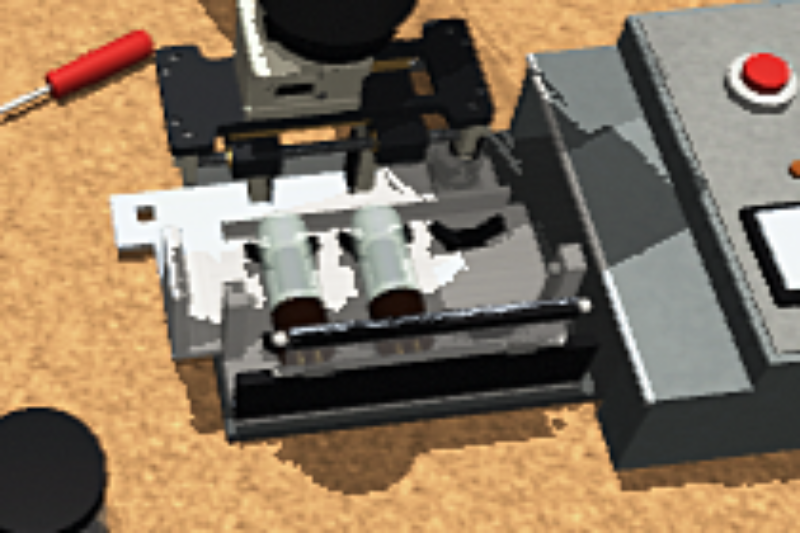

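Both tubes lie in their cradles, bases to the block. The cover is upright, with its bar at tester x≈96 and z≈135. Now I go behind it with closed fingers.

Request:
step_arm([
  {"tx":34,"ty":15,"tz":4,"ax":0,"ay":0,"az":0,"claw":-1},
  {"tx":34,"ty":15,"tz":0,"ax":0,"ay":0,"az":0,"claw":-1},
  {"tx":34,"ty":15,"tz":0,"ax":0,"ay":0,"az":0,"claw":-1},
  {"tx":33,"ty":13,"tz":0,"ax":0,"ay":0,"az":0,"claw":-1},
  {"tx":0,"ty":0,"tz":0,"ax":0,"ay":0,"az":0,"claw":-1},
  {"tx":0,"ty":0,"tz":0,"ax":0,"ay":0,"az":0,"claw":-1},
  {"tx":0,"ty":0,"tz":-20,"ax":0,"ay":0,"az":0,"claw":-1},
  {"tx":0,"ty":0,"tz":-20,"ax":0,"ay":0,"az":0,"claw":-1},
  {"tx":0,"ty":0,"tz":-8,"ax":0,"ay":0,"az":0,"claw":-1},
  {"tx":0,"ty":0,"tz":0,"ax":0,"ay":0,"az":0,"claw":-1},
  {"tx":0,"ty":0,"tz":0,"ax":0,"ay":0,"az":0,"claw":-1},
  {"tx":0,"ty":0,"tz":0,"ax":0,"ay":0,"az":0,"claw":-1},
], newtons=20)

```text
time_s: 17.25
tcp_pos: [0.7126, 0.0366, 0.1479]
eef_rot: [180.0, 0.1, 174.9]
contact_force: [-0.1, 0.2, 0.4]
gripper_width: 0.0005
```

Request:
step_arm([
  {"tx":-12,"ty":1,"tz":0,"ax":0,"ay":0,"az":0,"claw":-1},
  {"tx":-12,"ty":1,"tz":0,"ax":0,"ay":0,"az":0,"claw":-1},
  {"tx":-6,"ty":0.5,"tz":1,"ax":0,"ay":0,"az":0,"claw":-1},
  {"tx":-6,"ty":0.5,"tz":1,"ax":0,"ay":0,"az":0,"claw":-1},
  {"tx":-6,"ty":0.5,"tz":1,"ax":0,"ay":0,"az":0,"claw":-1},
  {"tx":-6,"ty":0.5,"tz":0,"ax":0,"ay":0,"az":0,"claw":-1},
  {"tx":-6,"ty":0.5,"tz":0,"ax":0,"ay":0,"az":0,"claw":-1},
  {"tx":-6,"ty":0.5,"tz":-1,"ax":0,"ay":0,"az":0,"claw":-1},
  {"tx":0,"ty":0,"tz":0,"ax":0,"ay":0,"az":0,"claw":-1},
])

```text
time_s: 18.15
tcp_pos: [0.651, 0.0417, 0.1485]
eef_rot: [-180.0, -0.1, 174.9]
contact_force: [0.4, 0.9, -0.4]
gripper_width: 0.0006
```

```bash
cat > cov.py <<'E'
from h import *
import sys
st(); a=cap('scene'); 
th=np.radians(-5); R=np.array([[np.cos(th),-np.sin(th)],[np.sin(th),np.cos(th)]]);o=np.array([.582,.048])
P=cloud(a).reshape(-1,3); T=np.c_[(P[:,:2]-o)@R,P[:,2]]*1000
q=T[(T[:,0]>0)&(T[:,0]<150)&(((T[:,1]>-85)&(T[:,1]<-45))|((T[:,1]>45)&(T[:,1]<85)))&(T[:,2]>72)&(T[:,2]<170)]
for x in range(0,110,8):
  s=q[(q[:,0]>=x)&(q[:,0]<x+8)]
  if len(s)>3: print(x,len(s),np.percentile(s[:,2],[5,50,95]).round(1))
if len(sys.argv)>1: cv2.imwrite('pics/'+sys.argv[1],cv2.resize(a['image'][130:290,240:480],(800,533)))
E
python3 cov.py
```

```text
{'time_s': 18.15, 'joints': [20.7488, 22.6134, -9.5215, -0.0223, -57.914, -115.8245], 'tcp_pos': [0.651, 0.0417, 0.1485], 'eef_rot': [-179.9957, -0.0522, 174.9125], 'contact_force': [0.3636, 0.8957, -0.3864], 'gripper_width': 0.0006}
48 6 [129.  131.7 136.4]
56 145 [112.9 120.4 133. ]
64 163 [ 98.8 106.8 113.9]
72 147 [ 87.8  94.1 102. ]
80 149 [74.6 83.4 90.4]
88 19 [76.4 79.4 83.1]
```

Request:
step_arm([
  {"tx":-7,"ty":0.5,"tz":-3,"ax":0,"ay":0,"az":0,"claw":-1},
  {"tx":-7,"ty":0.5,"tz":-4,"ax":0,"ay":0,"az":0,"claw":-1},
  {"tx":-5,"ty":0.5,"tz":-6,"ax":0,"ay":0,"az":0,"claw":-1},
  {"tx":-6,"ty":0.5,"tz":-7,"ax":0,"ay":0,"az":0,"claw":-1},
  {"tx":-3,"ty":0,"tz":-5,"ax":0,"ay":0,"az":0,"claw":-1},
  {"tx":-3,"ty":0,"tz":-5,"ax":0,"ay":0,"az":0,"claw":-1},
  {"tx":-1,"ty":0,"tz":-3,"ax":0,"ay":0,"az":0,"claw":-1},
  {"tx":0,"ty":0,"tz":0,"ax":0,"ay":0,"az":0,"claw":-1},
  {"tx":0,"ty":0,"tz":0,"ax":0,"ay":0,"az":0,"claw":-1},
])

```text
time_s: 19.1
tcp_pos: [0.6199, 0.0436, 0.1154]
eef_rot: [-180.0, -0.0, 174.9]
contact_force: [-0.0, 0.5, 0.2]
gripper_width: 0.0008
```

```bash
python3 cov.py cov2.png
```

```text
{'time_s': 19.1, 'joints': [21.9972, 21.8508, -15.7326, -0.0037, -52.4476, -117.0852], 'tcp_pos': [0.6199, 0.0436, 0.1154], 'eef_rot': [-179.9885, -0.0289, 174.9097], 'contact_force': [-0.0216, 0.5395, 0.2492], 'gripper_width': 0.0008}
16 12 [93.5 96.  97.8]
24 56 [93.1 95.6 99.4]
32 105 [87.1 90.3 96.6]
40 87 [84.7 88.3 91.4]
48 92 [82.9 86.7 89.7]
56 90 [81.  84.6 87.6]
64 95 [80.1 83.1 86.4]
72 93 [ 77.9  82.5 167. ]
80 111 [74.  80.3 84. ]
88 4 [73.8 77.2 83.5]
```

Request:
step_arm([
  {"tx":-6,"ty":0.5,"tz":4,"ax":0,"ay":0,"az":0,"claw":-1},
  {"tx":-5,"ty":0.5,"tz":0,"ax":0,"ay":0,"az":0,"claw":-1},
  {"tx":0,"ty":0,"tz":-4,"ax":0,"ay":0,"az":0,"claw":-1},
  {"tx":0,"ty":0,"tz":-3,"ax":0,"ay":0,"az":0,"claw":-1},
  {"tx":0,"ty":0,"tz":-3,"ax":0,"ay":0,"az":0,"claw":-1},
  {"tx":0,"ty":0,"tz":0,"ax":0,"ay":0,"az":0,"claw":-1},
])

```text
time_s: 19.75
tcp_pos: [0.6084, 0.0446, 0.1094]
eef_rot: [180.0, -0.0, 174.9]
contact_force: [-0.2, 0.8, 0.3]
gripper_width: 0.0003
```

Request:
step_arm([
  {"tx":0,"ty":0,"tz":-2,"ax":0,"ay":0,"az":0,"claw":-1},
  {"tx":0,"ty":0,"tz":-2,"ax":0,"ay":0,"az":0,"claw":-1},
  {"tx":0,"ty":0,"tz":0,"ax":0,"ay":0,"az":0,"claw":-1},
])

```text
time_s: 20.05
tcp_pos: [0.609, 0.0445, 0.1049]
eef_rot: [-180.0, -0.0, 174.9]
contact_force: [1.0, 1.2, 0.3]
gripper_width: 0.0006
```

Request:
step_arm([
  {"tx":0,"ty":0,"tz":-2,"ax":0,"ay":0,"az":0,"claw":-1},
  {"tx":0,"ty":0,"tz":0,"ax":0,"ay":0,"az":0,"claw":-1},
])

```text
time_s: 20.25
tcp_pos: [0.6092, 0.0446, 0.1034]
eef_rot: [-180.0, 0.0, 174.9]
contact_force: [-0.4, 0.8, 0.2]
gripper_width: 0.0006
```

```bash
python3 cov.py cov3.png
```

```text
{'time_s': 20.25, 'joints': [22.4907, 21.7124, -17.8575, 0.0093, -50.4306, -117.5831], 'tcp_pos': [0.6092, 0.0446, 0.1034], 'eef_rot': [-179.9934, 0.0029, 174.9135], 'contact_force': [-0.3634, 0.7669, 0.2102], 'gripper_width': 0.0006}
0 20 [163.5 166.4 169.4]
16 28 [80.6 83.5 85.9]
24 97 [77.9 83.3 86.9]
32 91 [76.4 79.5 85.2]
40 79 [76.8 79.4 82.1]
48 103 [ 76.9  79.6 168. ]
56 139 [ 77.1  82.5 168.2]
64 96 [ 77.2  80.  164.4]
72 84 [76.6 80.8 84.5]
80 109 [73.4 80.2 84.2]
88 8 [72.3 74.6 80.2]
```

View pics/cov3.png

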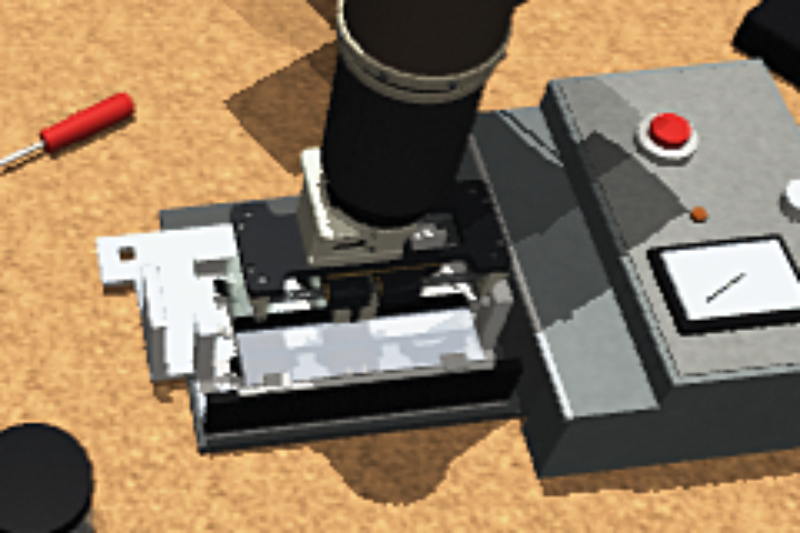

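Request:
step_arm([
  {"tx":0,"ty":0,"tz":-1.5,"ax":0,"ay":0,"az":0,"claw":-1},
  {"tx":0,"ty":0,"tz":0,"ax":0,"ay":0,"az":0,"claw":-1},
  {"tx":0,"ty":0,"tz":0,"ax":0,"ay":0,"az":0,"claw":-1},
])

```text
time_s: 20.6
tcp_pos: [0.6092, 0.0446, 0.1031]
eef_rot: [-180.0, 0.0, 174.9]
contact_force: [-3.9, 0.3, 9.2]
gripper_width: 0.0007
```

Request:
step_arm([
  {"tx":0,"ty":0,"tz":-1.5,"ax":0,"ay":0,"az":0,"claw":-1},
  {"tx":0,"ty":0,"tz":0,"ax":0,"ay":0,"az":0,"claw":-1},
  {"tx":0,"ty":0,"tz":0,"ax":0,"ay":0,"az":0,"claw":-1},
])

```text
time_s: 20.9
tcp_pos: [0.6093, 0.0446, 0.103]
eef_rot: [-180.0, 0.1, 175.0]
contact_force: [-7.3, 0.9, 19.0]
gripper_width: 0.0009
```

Cover is shut: plate flat at z≈79.5 and a hard stop with 19 N. Now the pin.

Request:
step_arm([
  {"tx":0,"ty":0,"tz":30,"ax":0,"ay":0,"az":0,"claw":-1},
  {"tx":0,"ty":0,"tz":40,"ax":0,"ay":0,"az":0,"claw":-1},
  {"tx":-29,"ty":22,"tz":15,"ax":0,"ay":0,"az":0,"claw":0},
  {"tx":-29,"ty":21,"tz":10,"ax":0,"ay":0,"az":0,"claw":0},
  {"tx":-29,"ty":21,"tz":5,"ax":0,"ay":0,"az":0,"claw":0},
  {"tx":-28,"ty":21,"tz":0,"ax":0,"ay":0,"az":0,"claw":0},
  {"tx":0,"ty":0,"tz":0,"ax":0,"ay":0,"az":0,"claw":0},
  {"tx":0,"ty":0,"tz":0,"ax":0,"ay":0,"az":0,"claw":0},
  {"tx":0,"ty":0,"tz":0,"ax":0,"ay":0,"az":0,"claw":0},
  {"tx":0,"ty":0,"tz":0,"ax":0,"ay":0,"az":0,"claw":0},
])

```text
time_s: 21.9
tcp_pos: [0.4946, 0.1292, 0.2003]
eef_rot: [-180.0, -0.0, 174.9]
contact_force: [-0.4, -0.0, -0.7]
gripper_width: 0.0438
```

```bash
cat > pin.py <<'E'
from h import *
import sys
st(); c=cap('wrist',sys.argv[1])
P=cloud(c).reshape(-1,3)
q=P[(abs(P[:,0]-.494)<.045)&(abs(P[:,1]-.13)<.045)&(P[:,2]>.09)&(P[:,2]<.13)].astype(np.float32)
print(len(q),np.median(q[:,2]),cv2.minAreaRect(q[:,:2]*1000))
E
python3 pin.py w10.png; python3 cov.py|tail -9
```

```text
{'time_s': 21.9, 'joints': [36.6783, 7.1782, -23.4764, 0.0061, -59.371, -131.8241], 'tcp_pos': [0.4946, 0.1292, 0.2003], 'eef_rot': [-179.9789, -0.0156, 174.8573], 'contact_force': [-0.3552, -0.0049, -0.7111], 'gripper_width': 0.0438}
832 0.0989579 ((492.8430480957031, 130.50184631347656), (12.746639251708984, 44.82994842529297), 85.30488586425781)
24 97 [78.2 83.2 86.2]
32 90 [76.9 79.8 84.3]
40 75 [76.2 79.3 82.1]
48 80 [76.5 79.4 82.2]
56 81 [77.2 79.7 81.5]
64 77 [77.3 79.4 82. ]
72 87 [76.6 80.5 83.2]
80 102 [73.5 80.3 84. ]
88 8 [73.1 74.3 79.9]
```

View pics/w10.png

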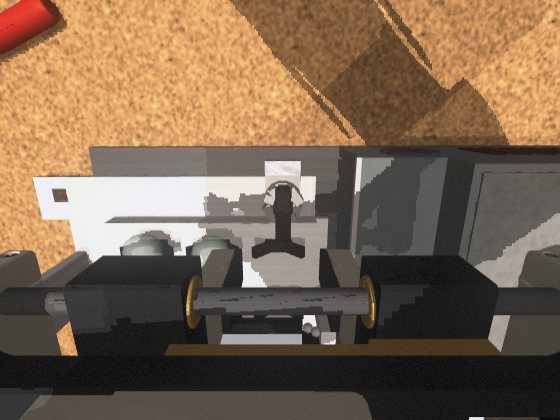

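Request:
step_arm([
  {"tx":-1.5,"ty":1,"tz":-30,"ax":0,"ay":0,"az":0,"claw":0},
  {"tx":0,"ty":0,"tz":-30,"ax":0,"ay":0,"az":0,"claw":0},
  {"tx":0,"ty":0,"tz":-25,"ax":0,"ay":0,"az":0,"claw":0},
  {"tx":0,"ty":0,"tz":-20,"ax":0,"ay":0,"az":0,"claw":0},
  {"tx":0,"ty":0,"tz":-5,"ax":0,"ay":0,"az":0,"claw":0},
  {"tx":0,"ty":0,"tz":0,"ax":0,"ay":0,"az":0,"claw":0},
  {"tx":0,"ty":0,"tz":0,"ax":0,"ay":0,"az":0,"claw":0},
  {"tx":0,"ty":0,"tz":0,"ax":0,"ay":0,"az":0,"claw":-1},
  {"tx":0,"ty":0,"tz":0,"ax":0,"ay":0,"az":0,"claw":-1},
  {"tx":0,"ty":0,"tz":0,"ax":0,"ay":0,"az":0,"claw":-1},
  {"tx":0,"ty":0,"tz":0,"ax":0,"ay":0,"az":0,"claw":-1},
  {"tx":0,"ty":0,"tz":0,"ax":0,"ay":0,"az":0,"claw":-1},
], newtons=50)

```text
time_s: 23.2
tcp_pos: [0.4928, 0.131, 0.091]
eef_rot: [180.0, 0.0, 174.9]
contact_force: [-0.7, 1.8, 1.6]
gripper_width: 0.0149
```

Request:
step_arm([
  {"tx":0,"ty":0,"tz":0,"ax":0,"ay":0,"az":0,"claw":-1},
  {"tx":0,"ty":0,"tz":4,"ax":0,"ay":0,"az":0,"claw":-1},
  {"tx":0,"ty":0,"tz":5,"ax":0,"ay":0,"az":0,"claw":-1},
  {"tx":0,"ty":0,"tz":5,"ax":0,"ay":0,"az":0,"claw":-1},
  {"tx":0,"ty":0,"tz":3,"ax":0,"ay":0,"az":0,"claw":-1},
  {"tx":0,"ty":0,"tz":0,"ax":0,"ay":0,"az":0,"claw":-1},
  {"tx":0,"ty":0,"tz":0,"ax":0,"ay":0,"az":0,"claw":-1},
])

```text
time_s: 23.9
tcp_pos: [0.4924, 0.1309, 0.1067]
eef_rot: [180.0, -0.0, 174.9]
contact_force: [4.4, 3.6, -14.6]
gripper_width: 0.0145
```

Request:
step_arm([
  {"tx":0,"ty":0,"tz":1.5,"ax":0,"ay":0,"az":0,"claw":-1},
  {"tx":0,"ty":0,"tz":0,"ax":0,"ay":0,"az":0,"claw":-1},
  {"tx":0,"ty":0,"tz":0,"ax":0,"ay":0,"az":8,"claw":-1},
  {"tx":0,"ty":0,"tz":0,"ax":0,"ay":0,"az":8,"claw":-1},
  {"tx":0,"ty":0,"tz":0,"ax":0,"ay":0,"az":0,"claw":-1},
])

```text
time_s: 24.4
tcp_pos: [0.4924, 0.1306, 0.108]
eef_rot: [180.0, -0.1, -168.8]
contact_force: [4.5, 2.5, -14.9]
gripper_width: 0.0147
```

Request:
step_arm([
  {"tx":0,"ty":0,"tz":0,"ax":0,"ay":0,"az":8,"claw":-1},
  {"tx":0,"ty":0,"tz":0,"ax":0,"ay":0,"az":8,"claw":-1},
  {"tx":0,"ty":0,"tz":0,"ax":0,"ay":0,"az":8,"claw":-1},
  {"tx":0,"ty":0,"tz":0,"ax":0,"ay":0,"az":8,"claw":-1},
  {"tx":0,"ty":0,"tz":0,"ax":0,"ay":0,"az":8,"claw":-1},
  {"tx":0,"ty":0,"tz":0,"ax":0,"ay":0,"az":8,"claw":-1},
  {"tx":0,"ty":0,"tz":0,"ax":0,"ay":0,"az":6,"claw":-1},
  {"tx":0,"ty":0,"tz":0,"ax":0,"ay":0,"az":0,"claw":-1},
  {"tx":0,"ty":0,"tz":0,"ax":0,"ay":0,"az":0,"claw":-1},
])

```text
time_s: 25.3
tcp_pos: [0.4928, 0.1302, 0.1082]
eef_rot: [-180.0, -0.0, -115.1]
contact_force: [9.0, -1.0, -14.8]
gripper_width: 0.0147
```

```bash
python3 - <<'E'
from h import *
s=r.get_state();print(s['moment'],s['joints']); st()
E
```

```text
[-0.23723804 -2.92798039  0.03595215] [ 3.69188944e+01  1.29611927e+01 -3.03364259e+01  3.34251979e-02
 -4.67445352e+01 -6.20384076e+01]
{'time_s': 25.3, 'joints': [36.9189, 12.9612, -30.3364, 0.0334, -46.7445, -62.0384], 'tcp_pos': [0.4928, 0.1302, 0.1082], 'eef_rot': [-179.9983, -0.0486, -115.0966], 'contact_force': [8.9591, -1.0013, -14.83], 'gripper_width': 0.0147}
```

Request:
step_arm([
  {"tx":0,"ty":0,"tz":-3,"ax":0,"ay":0,"az":0,"claw":-1},
  {"tx":0,"ty":0,"tz":-3,"ax":0,"ay":0,"az":0,"claw":-1},
  {"tx":0,"ty":0,"tz":-1,"ax":0,"ay":0,"az":0,"claw":-1},
  {"tx":0,"ty":0,"tz":0,"ax":0,"ay":0,"az":0,"claw":-1},
  {"tx":0,"ty":0,"tz":0,"ax":0,"ay":0,"az":0,"claw":-1},
])

```text
time_s: 25.8
tcp_pos: [0.4929, 0.1303, 0.1023]
eef_rot: [-180.0, -0.0, -115.1]
contact_force: [5.0, -2.9, -5.2]
gripper_width: 0.0146
```

Request:
step_arm([
  {"tx":0,"ty":0,"tz":-1,"ax":0,"ay":0,"az":0,"claw":-1},
  {"tx":0,"ty":0,"tz":0,"ax":0,"ay":0,"az":0,"claw":-0.6},
  {"tx":0,"ty":0,"tz":0,"ax":0,"ay":0,"az":0,"claw":-0.3},
  {"tx":0,"ty":0,"tz":0,"ax":0,"ay":0,"az":0,"claw":0},
  {"tx":0,"ty":0,"tz":0,"ax":0,"ay":0,"az":0,"claw":0},
  {"tx":0,"ty":0,"tz":30,"ax":0,"ay":0,"az":0,"claw":0},
  {"tx":0,"ty":0,"tz":40,"ax":0,"ay":0,"az":0,"claw":0},
  {"tx":0,"ty":0,"tz":30,"ax":0,"ay":0,"az":0,"claw":0},
  {"tx":0,"ty":0,"tz":0,"ax":0,"ay":0,"az":0,"claw":0},
])

```text
time_s: 26.7
tcp_pos: [0.4945, 0.1318, 0.2054]
eef_rot: [-179.8, 0.3, -115.0]
contact_force: [0.8, 0.1, -0.3]
gripper_width: 0.0438
```

```bash
cat > pin2.py <<'E'
from h import *
import pickle
for n in('wrist','scene'):
  c=cap(n); P=cloud(c).reshape(-1,3); off=.003 if n=='scene' else 0
  q=P[(abs(P[:,0]-.493)<.04)&(abs(P[:,1]-.13)<.04)&(P[:,2]>.08)&(P[:,2]<.125)].astype(np.float32)
  if len(q)>5: print(n,len(q),'top z',np.percentile(q[:,2],[50,90]),cv2.minAreaRect(q[:,:2]*1000))
  pickle.dump(c,open(n+'.pkl','wb'))
E
python3 pin2.py
```

```text
wrist 951 top z [0.11005234 0.11101343] ((493.39404296875, 129.6249237060547), (45.193031311035156, 16.879283905029297), 64.99700164794922)
scene 147 top z [0.10618008 0.11153473] ((495.3701171875, 131.89193725585938), (45.26919937133789, 16.880290985107422), 65.8745346069336)
```

The pin is parked: 11 mm up and turned 70°. Next, the tab.

Request:
step_arm([
  {"tx":10,"ty":-38,"tz":0,"ax":0,"ay":0,"az":5,"claw":-1},
  {"tx":10,"ty":-38,"tz":0,"ax":0,"ay":0,"az":5,"claw":-1},
  {"tx":10,"ty":-38,"tz":0,"ax":0,"ay":0,"az":5,"claw":-1},
  {"tx":10,"ty":-38,"tz":0,"ax":0,"ay":0,"az":5,"claw":-1},
  {"tx":11,"ty":-38,"tz":0,"ax":0,"ay":0,"az":0,"claw":-1},
  {"tx":11,"ty":-38,"tz":0,"ax":0,"ay":0,"az":0,"claw":-1},
  {"tx":11,"ty":-39,"tz":0,"ax":0,"ay":0,"az":0,"claw":-1},
  {"tx":0,"ty":0,"tz":0,"ax":0,"ay":0,"az":0,"claw":-1},
  {"tx":0,"ty":0,"tz":0,"ax":0,"ay":0,"az":0,"claw":-1},
  {"tx":0,"ty":0,"tz":0,"ax":0,"ay":0,"az":0,"claw":-1},
], newtons=20)

```text
time_s: 27.8
tcp_pos: [0.5649, -0.136, 0.1999]
eef_rot: [179.9, 0.0, -95.1]
contact_force: [0.8, 0.4, 0.7]
gripper_width: 0.0001
```

```bash
cat > tab.py <<'E'
from h import *
st()
th=np.radians(-5); R=np.array([[np.cos(th),-np.sin(th)],[np.sin(th),np.cos(th)]]);o=np.array([.582,.048])
for n in('scene','wrist'):
  P=cloud(cap(n)).reshape(-1,3); T=np.c_[(P[:,:2]-o)@R,P[:,2]]*1000
  q=T[(abs(T[:,0])<34)&(T[:,1]<-135)&(T[:,1]>-180)&(T[:,2]>50)&(T[:,2]<115)]
  if len(q)>5: print(n,len(q),np.percentile(q,[2,50,98],axis=0).round(1).tolist())
E
python3 tab.py
```

```text
{'time_s': 27.8, 'joints': [5.7291, 13.7868, -15.113, -0.0255, -61.216, -10.8106], 'tcp_pos': [0.5649, -0.136, 0.1999], 'eef_rot': [179.8821, 0.0002, -95.0938], 'contact_force': [0.7562, 0.3932, 0.681], 'gripper_width': 0.0001}
scene 120 [[-14.8, -159.1, 53.5], [19.5, -154.3, 93.2], [31.3, -147.8, 100.2]]
wrist 1548 [[-28.7, -161.9, 51.6], [-0.4, -161.3, 83.6], [28.7, -154.2, 98.1]]
```

Request:
step_arm([
  {"tx":0,"ty":0,"tz":-35,"ax":0,"ay":0,"az":0,"claw":-1},
  {"tx":0,"ty":0,"tz":-35,"ax":0,"ay":0,"az":0,"claw":-1},
  {"tx":0,"ty":0,"tz":-34,"ax":0,"ay":0,"az":0,"claw":-1},
  {"tx":0,"ty":0,"tz":0,"ax":0,"ay":0,"az":0,"claw":-1},
  {"tx":0,"ty":0,"tz":0,"ax":0,"ay":0,"az":0,"claw":-1},
  {"tx":0.5,"ty":6,"tz":0,"ax":0,"ay":0,"az":0,"claw":-1},
  {"tx":0.5,"ty":6,"tz":0,"ax":0,"ay":0,"az":0,"claw":-1},
  {"tx":0.5,"ty":6,"tz":0,"ax":0,"ay":0,"az":0,"claw":-1},
  {"tx":0.5,"ty":6,"tz":0,"ax":0,"ay":0,"az":0,"claw":-1},
  {"tx":0.7,"ty":8,"tz":0,"ax":0,"ay":0,"az":0,"claw":-1},
  {"tx":0.7,"ty":8,"tz":0,"ax":0,"ay":0,"az":0,"claw":-1},
])

```text
time_s: 29.0
tcp_pos: [0.5692, -0.0958, 0.0974]
eef_rot: [-180.0, -0.0, -95.1]
contact_force: [1.5, -2.4, 1.4]
gripper_width: 0.0005
```

```bash
python3 tab.py; python3 pin2.py
```

```text
{'time_s': 29.0, 'joints': [9.8608, 19.3598, -22.6, 0.0142, -48.0065, -14.9592], 'tcp_pos': [0.5692, -0.0958, 0.0974], 'eef_rot': [-179.9647, -0.0015, -95.0889], 'contact_force': [1.4668, -2.4319, 1.4467], 'gripper_width': 0.0005}
wrist 935 [[-14.4, -155.6, 79.4], [0.6, -153.9, 93.5], [14.2, -149.9, 113.9]]
scene 148 top z [0.10432165 0.11219379] ((495.14227294921875, 132.0393829345703), (45.179325103759766, 15.959391593933105), 67.6568832397461)
```

Request:
step_arm([
  {"tx":1.1,"ty":12,"tz":0,"ax":0,"ay":0,"az":0,"claw":-1},
  {"tx":1.1,"ty":12,"tz":0,"ax":0,"ay":0,"az":0,"claw":-1},
  {"tx":1.1,"ty":12,"tz":0,"ax":0,"ay":0,"az":0,"claw":-1},
  {"tx":1.1,"ty":12,"tz":0,"ax":0,"ay":0,"az":0,"claw":-1},
  {"tx":1.1,"ty":12,"tz":0,"ax":0,"ay":0,"az":0,"claw":-1},
  {"tx":1.1,"ty":12,"tz":0,"ax":0,"ay":0,"az":0,"claw":-1},
  {"tx":1.1,"ty":12,"tz":0,"ax":0,"ay":0,"az":0,"claw":-1},
  {"tx":1.1,"ty":12,"tz":0,"ax":0,"ay":0,"az":0,"claw":-1},
  {"tx":1.1,"ty":12,"tz":0,"ax":0,"ay":0,"az":0,"claw":-1},
  {"tx":1.1,"ty":12,"tz":0,"ax":0,"ay":0,"az":0,"claw":-1},
  {"tx":1.1,"ty":12,"tz":0,"ax":0,"ay":0,"az":0,"claw":-1},
  {"tx":0,"ty":0,"tz":0,"ax":0,"ay":0,"az":0,"claw":-1},
])

```text
time_s: 30.4
tcp_pos: [0.5823, 0.0376, 0.0975]
eef_rot: [-179.9, 0.1, -95.0]
contact_force: [0.6, 0.1, -0.2]
gripper_width: 0.0002
```

Request:
step_arm([
  {"tx":1.1,"ty":12,"tz":0,"ax":0,"ay":0,"az":0,"claw":-1},
  {"tx":1.1,"ty":12,"tz":0,"ax":0,"ay":0,"az":0,"claw":-1},
  {"tx":1.1,"ty":12,"tz":0,"ax":0,"ay":0,"az":0,"claw":-1},
  {"tx":1.1,"ty":12,"tz":0,"ax":0,"ay":0,"az":0,"claw":-1},
  {"tx":1,"ty":10,"tz":0,"ax":0,"ay":0,"az":0,"claw":-1},
  {"tx":0.8,"ty":8,"tz":0,"ax":0,"ay":0,"az":0,"claw":-1},
  {"tx":0,"ty":0,"tz":0,"ax":0,"ay":0,"az":0,"claw":-1},
  {"tx":0,"ty":0,"tz":0,"ax":0,"ay":0,"az":0,"claw":-1},
  {"tx":0,"ty":0,"tz":0,"ax":0,"ay":0,"az":0,"claw":-1},
])

```text
time_s: 31.3
tcp_pos: [0.5871, 0.1016, 0.0969]
eef_rot: [180.0, 0.0, -95.1]
contact_force: [-0.6, -0.1, -0.1]
gripper_width: 0.0003
```

Request:
step_arm([
  {"tx":0.5,"ty":6,"tz":0,"ax":0,"ay":0,"az":0,"claw":-1},
  {"tx":0.4,"ty":5,"tz":0,"ax":0,"ay":0,"az":0,"claw":-1},
  {"tx":0.2,"ty":2,"tz":0,"ax":0,"ay":0,"az":0,"claw":-1},
  {"tx":0,"ty":0,"tz":0,"ax":0,"ay":0,"az":0,"claw":-1},
  {"tx":0,"ty":0,"tz":0,"ax":0,"ay":0,"az":0,"claw":-1},
])

```text
time_s: 31.8
tcp_pos: [0.5885, 0.1149, 0.0971]
eef_rot: [-180.0, 0.0, -95.1]
contact_force: [0.2, 0.2, -0.9]
gripper_width: 0.0004
```

Request:
step_arm([
  {"tx":0.2,"ty":2,"tz":0,"ax":0,"ay":0,"az":0,"claw":-1},
  {"tx":0.2,"ty":2,"tz":0,"ax":0,"ay":0,"az":0,"claw":-1},
  {"tx":0,"ty":0,"tz":0,"ax":0,"ay":0,"az":0,"claw":-1},
  {"tx":0,"ty":0,"tz":0,"ax":0,"ay":0,"az":0,"claw":-1},
])

```text
time_s: 32.2
tcp_pos: [0.5885, 0.1158, 0.0972]
eef_rot: [179.9, -0.2, -95.1]
contact_force: [3.0, -14.0, 2.4]
gripper_width: 0.0003
```

Hard stop at y_t≈68, which fits fully home. Back to the pin.

Request:
step_arm([
  {"tx":0,"ty":-5,"tz":0,"ax":0,"ay":0,"az":0,"claw":-1},
  {"tx":0,"ty":-3,"tz":35,"ax":0,"ay":0,"az":0,"claw":-1},
  {"tx":0,"ty":0,"tz":40,"ax":0,"ay":0,"az":0,"claw":-1},
  {"tx":-23,"ty":5,"tz":25,"ax":0,"ay":0,"az":-5,"claw":0},
  {"tx":-24,"ty":6,"tz":0,"ax":0,"ay":0,"az":-5,"claw":0},
  {"tx":-24,"ty":6,"tz":0,"ax":0,"ay":0,"az":-5,"claw":0},
  {"tx":-24,"ty":6,"tz":0,"ax":0,"ay":0,"az":-5,"claw":0},
  {"tx":0,"ty":0,"tz":0,"ax":0,"ay":0,"az":0,"claw":0},
  {"tx":0,"ty":0,"tz":0,"ax":0,"ay":0,"az":0,"claw":0},
  {"tx":0,"ty":0,"tz":0,"ax":0,"ay":0,"az":0,"claw":0},
])

```text
time_s: 33.2
tcp_pos: [0.4944, 0.1339, 0.1973]
eef_rot: [-180.0, 0.0, -115.0]
contact_force: [0.4, -0.3, -0.6]
gripper_width: 0.0435
```

```bash
python3 pin2.py; python3 - <<'E'
from h import *
import pickle
st()
a=pickle.load(open('scene.pkl','rb'));c=pickle.load(open('wrist.pkl','rb'))
th=np.radians(-5); R=np.array([[np.cos(th),-np.sin(th)],[np.sin(th),np.cos(th)]]);o=np.array([.582,.048])
for x in(a,c):
  P=cloud(x).reshape(-1,3); T=np.c_[(P[:,:2]-o)@R,P[:,2]]*1000
  q=T[(abs(T[:,0])<34)&(T[:,1]<100)&(T[:,1]>40)&(T[:,2]>50)&(T[:,2]<115)]
  if len(q)>5: print('tab',len(q),np.percentile(q,[2,50,98],axis=0).round(1).tolist())
v=np.hstack([a['image'][120:290,240:520],c['image'][::2,::2][:170]]);cv2.imwrite('pics/p11.png',cv2.resize(v,(800,int(170*800/v.shape[1]))))
E
```

```text
wrist 1017 top z [0.11006141 0.11113397] ((493.3247985839844, 129.88690185546875), (45.48276138305664, 17.36911392211914), 65.96587371826172)
scene 147 top z [0.10628367 0.11194798] ((495.6282043457031, 131.81787109375), (45.6188850402832, 15.013110160827637), 64.2325668334961)
{'time_s': 33.3, 'joints': [37.1229, 7.4342, -23.6571, -0.0015, -58.9138, -62.2084], 'tcp_pos': [0.4943, 0.1336, 0.1969], 'eef_rot': [179.9965, -0.0039, -115.0863], 'contact_force': [0.4868, -0.0751, -0.6997], 'gripper_width': 0.0439}
tab 227 [[-27.5, 80.0, 50.9], [5.4, 82.0, 87.3], [30.6, 91.5, 100.4]]
tab 1080 [[-30.4, 78.1, 51.2], [-15.6, 78.6, 77.0], [24.7, 88.3, 98.1]]
```

View pics/p11.png

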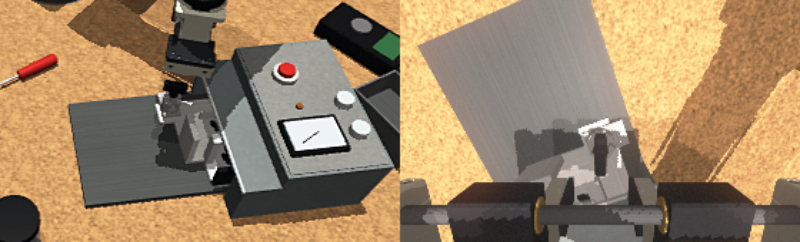

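Tray is home: the tab moved 240 mm and the pin is still parked. I grip it, lift, turn back and lower.

Request:
step_arm([
  {"tx":-1.3,"ty":-3.5,"tz":-25,"ax":0,"ay":0,"az":0,"claw":0},
  {"tx":0,"ty":0,"tz":-30,"ax":0,"ay":0,"az":0,"claw":0},
  {"tx":0,"ty":0,"tz":-25,"ax":0,"ay":0,"az":0,"claw":0},
  {"tx":0,"ty":0,"tz":-14,"ax":0,"ay":0,"az":0,"claw":0},
  {"tx":0,"ty":0,"tz":0,"ax":0,"ay":0,"az":0,"claw":0},
  {"tx":0,"ty":0,"tz":0,"ax":0,"ay":0,"az":0,"claw":0},
  {"tx":0,"ty":0,"tz":0,"ax":0,"ay":0,"az":0,"claw":-1},
  {"tx":0,"ty":0,"tz":0,"ax":0,"ay":0,"az":0,"claw":-1},
  {"tx":0,"ty":0,"tz":0,"ax":0,"ay":0,"az":0,"claw":-1},
  {"tx":0,"ty":0,"tz":0,"ax":0,"ay":0,"az":0,"claw":-1},
  {"tx":0,"ty":0,"tz":0,"ax":0,"ay":0,"az":0,"claw":-1},
  {"tx":0,"ty":0,"tz":0,"ax":0,"ay":0,"az":0,"claw":-1},
], newtons=50)

```text
time_s: 34.5
tcp_pos: [0.493, 0.1302, 0.1035]
eef_rot: [-179.9, 0.0, -115.1]
contact_force: [2.7, -0.4, 2.5]
gripper_width: 0.0137
```

Request:
step_arm([
  {"tx":0,"ty":0,"tz":3,"ax":0,"ay":0,"az":0,"claw":-1},
  {"tx":0,"ty":0,"tz":3.5,"ax":0,"ay":0,"az":0,"claw":-1},
  {"tx":0,"ty":0,"tz":0,"ax":0,"ay":0,"az":0,"claw":-1},
  {"tx":0,"ty":0,"tz":0,"ax":0,"ay":0,"az":0,"claw":-1},
])

```text
time_s: 34.9
tcp_pos: [0.4927, 0.1301, 0.1084]
eef_rot: [180.0, 0.0, -115.1]
contact_force: [8.8, -1.9, -14.6]
gripper_width: 0.0135
```

Request:
step_arm([
  {"tx":0,"ty":0,"tz":0.8,"ax":0,"ay":0,"az":0,"claw":-1},
  {"tx":0,"ty":0,"tz":0,"ax":0,"ay":0,"az":-8,"claw":-1},
  {"tx":0,"ty":0,"tz":0,"ax":0,"ay":0,"az":-8,"claw":-1},
  {"tx":0,"ty":0,"tz":0,"ax":0,"ay":0,"az":-8,"claw":-1},
  {"tx":0,"ty":0,"tz":0,"ax":0,"ay":0,"az":-8,"claw":-1},
  {"tx":0,"ty":0,"tz":0,"ax":0,"ay":0,"az":-8,"claw":-1},
  {"tx":0,"ty":0,"tz":0,"ax":0,"ay":0,"az":-8,"claw":-1},
  {"tx":0,"ty":0,"tz":0,"ax":0,"ay":0,"az":-8,"claw":-1},
  {"tx":0,"ty":0,"tz":0,"ax":0,"ay":0,"az":-8,"claw":-1},
  {"tx":0,"ty":0,"tz":0,"ax":0,"ay":0,"az":-6,"claw":-1},
  {"tx":0,"ty":0,"tz":0,"ax":0,"ay":0,"az":0,"claw":-1},
  {"tx":0,"ty":0,"tz":0,"ax":0,"ay":0,"az":0,"claw":-1},
])

```text
time_s: 36.1
tcp_pos: [0.4923, 0.1309, 0.109]
eef_rot: [179.9, -0.0, 174.9]
contact_force: [5.7, 3.9, -14.6]
gripper_width: 0.0135
```

Request:
step_arm([
  {"tx":0,"ty":0,"tz":-4,"ax":0,"ay":0,"az":0,"claw":-1},
  {"tx":0,"ty":0,"tz":-5,"ax":0,"ay":0,"az":0,"claw":-1},
  {"tx":0,"ty":0,"tz":-5,"ax":0,"ay":0,"az":0,"claw":-1},
  {"tx":0,"ty":0,"tz":-4,"ax":0,"ay":0,"az":0,"claw":-1},
  {"tx":0,"ty":0,"tz":0,"ax":0,"ay":0,"az":0,"claw":-1},
  {"tx":0,"ty":0,"tz":0,"ax":0,"ay":0,"az":0,"claw":-1},
])

```text
time_s: 36.7
tcp_pos: [0.4927, 0.1308, 0.0925]
eef_rot: [179.9, 0.0, 174.9]
contact_force: [1.0, 3.6, -1.1]
gripper_width: 0.0136
```

Request:
step_arm([
  {"tx":0,"ty":0,"tz":-1,"ax":0,"ay":0,"az":0,"claw":-0.6},
  {"tx":0,"ty":0,"tz":0,"ax":0,"ay":0,"az":0,"claw":-0.3},
  {"tx":0,"ty":0,"tz":0,"ax":0,"ay":0,"az":0,"claw":0},
  {"tx":0,"ty":0,"tz":0,"ax":0,"ay":0,"az":0,"claw":0},
  {"tx":0,"ty":0,"tz":30,"ax":0,"ay":0,"az":0,"claw":0},
  {"tx":0,"ty":0,"tz":40,"ax":0,"ay":0,"az":0,"claw":0},
  {"tx":0,"ty":0,"tz":40,"ax":0,"ay":0,"az":0,"claw":0},
  {"tx":0,"ty":0,"tz":40,"ax":0,"ay":0,"az":0,"claw":0},
  {"tx":0,"ty":0,"tz":0,"ax":0,"ay":0,"az":0,"claw":0},
], newtons=20)

```text
time_s: 37.6
tcp_pos: [0.4948, 0.1309, 0.247]
eef_rot: [179.7, 0.4, 174.9]
contact_force: [1.0, 0.3, -1.8]
gripper_width: 0.0439
```

```bash
python3 pin2.py; python3 - <<'E'
from h import *
import pickle
st()
for n in('wrist','scene'):
  c=pickle.load(open(n+'.pkl','rb')); W=cloud(c); im=c['image'].astype(int)
  m=(im[...,2]>150)&(im[...,1]<70)&(im[...,0]<70)&(W[...,2]>.15)&(W[...,2]<.18); q=W[m]
  if len(q)>5: print(n,len(q),q.mean(0),q.min(0),q.max(0),np.median(q,0))
E
```

```text
wrist 618 top z [0.09894314 0.10002513] ((493.0207214355469, 130.90916442871094), (11.998068809509277, 45.21658706665039), 84.87413024902344)
scene 100 top z [0.0979676  0.10156523] ((495.7074279785156, 131.873779296875), (13.231648445129395, 44.95314025878906), 85.7604751586914)
{'time_s': 37.7, 'joints': [36.9051, 4.9305, -20.2315, -0.0181, -64.7404, -132.011], 'tcp_pos': [0.4925, 0.1301, 0.242], 'eef_rot': [179.9226, 0.0615, 174.8864], 'contact_force': [-0.1803, -1.3546, -1.002], 'gripper_width': 0.0438}
wrist 52 [0.53313543 0.31459802 0.15976059] [0.52430608 0.3066934  0.15764944] [0.55343651 0.3281731  0.16144794] [0.52963648 0.312745   0.15979024]
scene 75 [0.5419883  0.32301855 0.16178931] [0.52726361 0.30779025 0.1575901 ] [0.55533409 0.3365439  0.16592853] [0.54258418 0.32316984 0.16198299]
```

Request:
step_arm([
  {"tx":9.5,"ty":38,"tz":0,"ax":0,"ay":0,"az":0,"claw":-1},
  {"tx":9.5,"ty":38,"tz":0,"ax":0,"ay":0,"az":0,"claw":-1},
  {"tx":9.5,"ty":38,"tz":0,"ax":0,"ay":0,"az":0,"claw":-1},
  {"tx":9.5,"ty":38,"tz":0,"ax":0,"ay":0,"az":0,"claw":-1},
  {"tx":9.5,"ty":37,"tz":0,"ax":0,"ay":0,"az":0,"claw":-1},
  {"tx":0,"ty":0,"tz":0,"ax":0,"ay":0,"az":0,"claw":-1},
  {"tx":0,"ty":0,"tz":0,"ax":0,"ay":0,"az":0,"claw":-1},
  {"tx":0,"ty":0,"tz":0,"ax":0,"ay":0,"az":0,"claw":-1},
])

```text
time_s: 38.5
tcp_pos: [0.5394, 0.3182, 0.24]
eef_rot: [-179.9, -0.1, 174.9]
contact_force: [0.3, -0.4, 0.3]
gripper_width: 0.0006
```

```bash
python3 - <<'E'
from h import *
st()
c=cap('wrist','w12.png'); W=cloud(c); im=c['image'].astype(int)
m=(im[...,2]>110)&(im[...,1]<60)&(im[...,0]<60)&(W[...,2]>.14)&(W[...,2]<.18); q=W[m]
if len(q): print(len(q),q.mean(0),q.min(0),q.max(0))
E
```

```text
{'time_s': 38.5, 'joints': [48.3624, 16.2853, -6.1856, -0.0114, -67.6773, -143.4659], 'tcp_pos': [0.5394, 0.3182, 0.24], 'eef_rot': [-179.8871, -0.0968, 174.892], 'contact_force': [0.3364, -0.4074, 0.3044], 'gripper_width': 0.0006}
1148 [0.53987098 0.32226476 0.16119415] [0.52457123 0.30709132 0.15449788] [0.55513761 0.33718633 0.16343591]
```

View pics/w12.png

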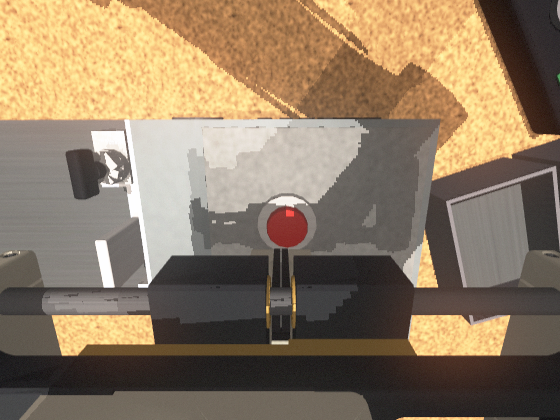

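Button at pixel (287,227) → (0.540, 0.322, 0.161).

Request:
step_arm([
  {"tx":0.5,"ty":4,"tz":-15,"ax":0,"ay":0,"az":0,"claw":-1},
  {"tx":0,"ty":0,"tz":-20,"ax":0,"ay":0,"az":0,"claw":-1},
  {"tx":0,"ty":0,"tz":-15,"ax":0,"ay":0,"az":0,"claw":-1},
  {"tx":0,"ty":0,"tz":-6,"ax":0,"ay":0,"az":0,"claw":-1},
  {"tx":0,"ty":0,"tz":0,"ax":0,"ay":0,"az":0,"claw":-1},
  {"tx":0,"ty":0,"tz":0,"ax":0,"ay":0,"az":0,"claw":-1},
  {"tx":0,"ty":0,"tz":-4,"ax":0,"ay":0,"az":0,"claw":-1},
  {"tx":0,"ty":0,"tz":-3,"ax":0,"ay":0,"az":0,"claw":-1},
  {"tx":0,"ty":0,"tz":-2,"ax":0,"ay":0,"az":0,"claw":-1},
  {"tx":0,"ty":0,"tz":0,"ax":0,"ay":0,"az":0,"claw":-1},
])

```text
time_s: 39.55
tcp_pos: [0.541, 0.3235, 0.177]
eef_rot: [179.9, 0.1, 174.9]
contact_force: [0.2, 0.9, 5.3]
gripper_width: 0.0004
```

Request:
step_arm([
  {"tx":0,"ty":0,"tz":-1.5,"ax":0,"ay":0,"az":0,"claw":-1},
  {"tx":0,"ty":0,"tz":0,"ax":0,"ay":0,"az":0,"claw":-1},
  {"tx":0,"ty":0,"tz":0,"ax":0,"ay":0,"az":0,"claw":-1},
])

```text
time_s: 39.85
tcp_pos: [0.541, 0.3235, 0.1757]
eef_rot: [179.9, 0.1, 174.9]
contact_force: [0.3, 0.4, 4.4]
gripper_width: 0.0005
```

Not bottomed yet; pressing on.

Request:
step_arm([
  {"tx":0,"ty":0,"tz":-2,"ax":0,"ay":0,"az":0,"claw":-1},
  {"tx":0,"ty":0,"tz":0,"ax":0,"ay":0,"az":0,"claw":-1},
  {"tx":0,"ty":0,"tz":0,"ax":0,"ay":0,"az":0,"claw":-1},
])

```text
time_s: 40.15
tcp_pos: [0.541, 0.3235, 0.1752]
eef_rot: [179.9, 0.1, 175.0]
contact_force: [-3.2, -1.4, 14.5]
gripper_width: 0.0005
```

Request:
step_arm([
  {"tx":0,"ty":0,"tz":-1,"ax":0,"ay":0,"az":0,"claw":-1},
  {"tx":0,"ty":0,"tz":0,"ax":0,"ay":0,"az":0,"claw":-1},
  {"tx":0,"ty":0,"tz":0,"ax":0,"ay":0,"az":0,"claw":-1},
])

```text
time_s: 40.45
tcp_pos: [0.5411, 0.3235, 0.1751]
eef_rot: [179.9, 0.2, 175.0]
contact_force: [-6.1, -1.2, 20.4]
gripper_width: 0.0006
```

Bottomed at 20 N. I release the button and back off to check.

Request:
step_arm([
  {"tx":0,"ty":0,"tz":15,"ax":0,"ay":0,"az":0,"claw":-1},
  {"tx":0,"ty":0,"tz":35,"ax":0,"ay":0,"az":0,"claw":-1},
  {"tx":0,"ty":0,"tz":40,"ax":0,"ay":0,"az":0,"claw":-1},
  {"tx":-25,"ty":0,"tz":30,"ax":0,"ay":0,"az":0,"claw":-1},
  {"tx":-25,"ty":0,"tz":0,"ax":0,"ay":0,"az":0,"claw":-1},
  {"tx":-25,"ty":0,"tz":0,"ax":0,"ay":0,"az":0,"claw":-1},
  {"tx":0,"ty":0,"tz":0,"ax":0,"ay":0,"az":0,"claw":-1},
  {"tx":0,"ty":0,"tz":0,"ax":0,"ay":0,"az":0,"claw":-1},
  {"tx":0,"ty":0,"tz":0,"ax":0,"ay":0,"az":0,"claw":-1},
])

```text
time_s: 41.35
tcp_pos: [0.4657, 0.3231, 0.2916]
eef_rot: [-180.0, -0.0, 174.9]
contact_force: [1.0, -0.5, 0.1]
gripper_width: 0.0002
```

```bash
python3 pin2.py; python3 - <<'E'
from h import *
import pickle
st()
a=pickle.load(open('scene.pkl','rb'))
th=np.radians(-5); R=np.array([[np.cos(th),-np.sin(th)],[np.sin(th),np.cos(th)]]);o=np.array([.582,.048])
W=cloud(a);P=W.reshape(-1,3); T=np.c_[(P[:,:2]-o)@R,P[:,2]]*1000
q=T[(abs(T[:,0])<34)&(T[:,1]<100)&(T[:,1]>40)&(T[:,2]>50)&(T[:,2]<115)];print('tab',np.percentile(q,[2,50,98],axis=0).round(1).tolist())
im=a['image'].astype(int); m=(im[...,2]>110)&(im[...,1]<60)&(im[...,0]<60)&(W[...,2]>.14)&(W[...,2]<.18)
print('btn',np.median(W[m],0))
cv2.imwrite('pics/end.png',cv2.resize(a['image'],(800,600)))
E
```

```text
wrist 697 top z [0.09773277 0.09969905] ((492.9237976074219, 131.60037231445312), (13.389177322387695, 45.25782012939453), 85.39970397949219)
scene 100 top z [0.09736176 0.10107823] ((495.6363830566406, 132.85977172851562), (15.126748085021973, 47.02240753173828), 85.8429946899414)
{'time_s': 41.45, 'joints': [54.5078, 8.875, -9.0675, -0.0018, -72.1128, -149.6298], 'tcp_pos': [0.4659, 0.323, 0.2913], 'eef_rot': [-179.9531, -0.0294, 174.8774], 'contact_force': [1.0665, -0.1232, -0.1774], 'gripper_width': 0.0005}
tab [[-27.6, 79.7, 51.4], [6.9, 81.8, 87.8], [31.1, 91.7, 99.5]]
btn [0.54147739 0.32362138 0.16205429]
```

View pics/end.png

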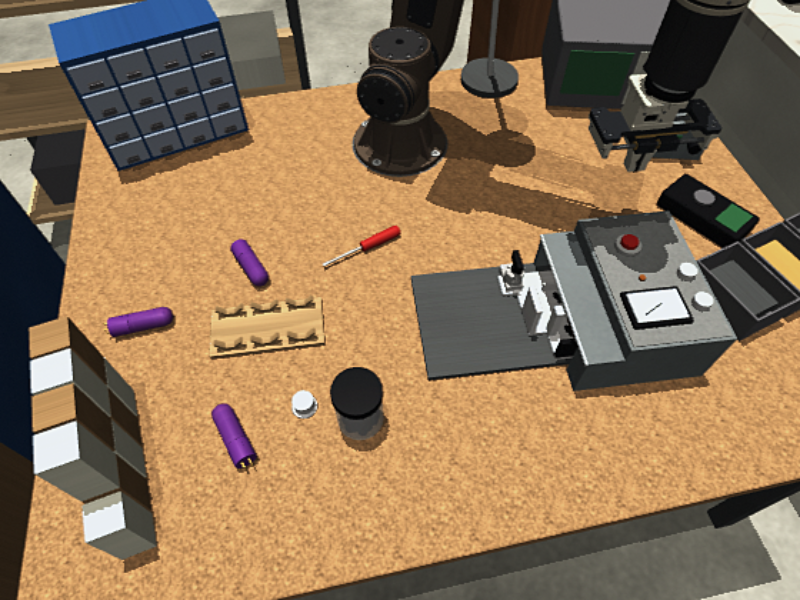

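The rack is empty, the tray is home, the pin is down, the button is out again (top z 0.162) and the bystanders haven't moved. Handing in.

```bash
python3 -c "
from plant import r
print(r.close_job())"
```

```text
the job is handed in; nothing more can be done
None
```

The job is done and handed in at about 41 s of the 200 s allowed; the hand-in itself reports no verdict. Only two tubes were in the rack, its middle place was empty, and I left the purple look-alikes alone.

What I did, in order, and what I measured:

- **Tubes:** both lie in the tray, in the middle and outer (−y) cradles, brown bases towards the contact block. Depth readings put them centred to about 1 mm.
- **Cover:** pushed over and pressed down. The plate read flat, and it met a hard stop at 19 N. I never saw the snap itself, because it happened between two force readings. The cover was still shut when I checked again after lifting away.
- **Spring pin, parked:** lifted, turned 70° and released. It stayed up by about 11 mm on its own, and was still up after the tray went in.
- **Tray:** slid home until it stopped at about 14 N. The tab had moved 240 mm.
- **Spring pin, locked:** turned back and lowered. It read down and back at its original angle.
- **Button:** pressed to its stop at 20 N and let go. Its top read back at its starting height.

In the last picture the rack is empty, the canister, chrome knob and screwdriver are where they were, and the robot touches nothing. The tubes and most of the cover are now inside the bay, so I could not see them again after closing. No check failed; the cameras differed from one another by about 2–3 mm.

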